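# Stand a mortar slab on edge for a pulse test

### The arm

A 6-joint arm with a two-finger parallel gripper is mounted at the origin on a cart in front of the work surface, level with it; the furniture and walls round the work are solid. World frame = base frame: x ahead of the robot, y to its left, z up, the work surface at z = 0. Lengths are in m, angles in rad, forces in N, time in s.
With the tool pointing down it reaches from about 0.375 to 0.9 m from the base axis. Payload 3.1 kg.
Tool frame: the origin (TCP) lies at the very end of the fingers, on their centre line; the grasp point (between the pads) lies 19 mm behind it; z points along the fingers, y is the line along which they close (so a half turn about z gives the same grasp; the last joint's range is limited). The gripper opens to 85 mm and grips with 20 to 120 N. Pads are 22 mm wide; open, the fingers measure 114 mm over their backs; the gripper's body (76 mm by 85 mm) begins 54 mm behind the grasp point. The pads swing forward as they close: fully open they stand 13 mm farther back than shut.
Start: joints at [1.157, 0.527, 1.433, -0, 1.181, -0.178], TCP at [0.145, 0.608, 0.231] pointing down, gripper open.
Joint ranges: [-3.08, 3.08], [-0.75, 2.2], [0.22, 2.44], [-1.43, 4.57], [0, 2.65], [-2.85, 2.85]. Speed limits (rad/s): [2.79, 2.79, 3.14, 3.14, 3.14, 3.14].

### API

Orientations are given as a unit quaternion [x, y, z, w].
In Python, from plant import r, optics gives the robot as it stands.
- The arm moves only by the shell command python3 -m inch 'ROWS' [FORCE]. ROWS is JSON, a list of rows, each an object with "offset": the shift along the tool's x, y, z in m, a list of three; "twist": the turn, a rotation vector about the tool's x, y, z in units of 5 degrees (1.0 is 5 degrees), a list of three; "claw": the opening, from 0 (shut) to 1 (fully open). A call has exactly 5 rows; each row shifts and turns the commanded pose from where the row before left it, along the tool's axes as they then stand; what a row does not reach is not made up. A row lasts 1/10 s, in which the tool goes at most 50 mm and 8.59 degrees, less where a joint would pass 70% of its speed; a pose out of reach is approached as far as the arm can. A call with a gripper value outside its range is refused whole. The fingers move at their own pace and stop on an object; FORCE is the grip in N (left out, the last holds). Time passes only in rows, so rows that do not move let the fingers close, or fill a call up. It gives the time, the measured TCP pose, the force, the opening and the grip force at its end, in the units of the state.
- r.sense(): the state, without advancing time (a new reading comes with each control period).
- optics.snapshot(name): name is "scene" or "top" or "wrist"; returns a dict with "frame" (384x512x3 uint8, red, green, blue), "depth" (384x512 float32, m along the optical axis (not along the pixel's ray), 0 where there is no reading), "camera_matrix" (3x3 intrinsics, pixels), "extrinsics" (4x4, takes a point from world to camera coordinates); the wrist camera has in their place "mount" (4x4, takes a point from camera to tool coordinates, whose origin is the TCP and whose axes are the flange's). Camera axes: x right, y down, z forward; pixel columns grow to the right and rows downward; lengths in m; the calibration is good to about 2 mm. The wrist camera is an equidistant fisheye: a pixel r from the principal point sees the ray r / f radians off the axis. A picture is of the moment at which its call begins: read the wrist's pose just before it.
- r.finish_job(): hands the job in; it is judged then, once.
The state is a dict: "t": time; "joints": joint angles; "joint_velocities": joint speeds; "effort": joint torques, N m; "position": TCP position; "tcp_rot": TCP orientation; "contact_force": force on the tool from outside, world axes, zero at the start; "wrist_torque": the same for the moment, N m; "width": opening from 0.0 (shut) to 1.0 (fully open); "finger_force": force on a finger pad.
Only numpy, scipy, OpenCV 4.12 (cv2) and the standard library are available. Lean on these libraries where they do the work, as an engineer would, in place of code of your own. Each camera call takes 0.05 s, during which the arm holds its last target. There are 200 camera calls.

### The job

Get the flat mortar slab ready for its ultrasonic test: tip it up onto its long thin edge on the test stand so that it stands upright with its broad face against the blue backrest. Then push the carriage with the red handle along the stand until the slab's two ends touch both transducers. Leave the cube, the jar and the pot nearby where they are.

Things in the scene. Friction and masses are not known exactly. Their poses are not given: they have to be found in the camera images.
- stand: Fixed test stand: a long aluminium bed, flat top 50 mm above the worktop. Origin: on the worktop under the bed; x points away from the robot to the backrest, y along the bed to the left, z up. Bed: x -40 to +55, y -185 to +225 mm; the worktop is free in front of its front side (x = -40). A slab in place has its centre at x 30, y 0, z 102.5 mm in this frame.
- backrest (a point): Centre of the front face of the upright blue backrest, which is fixed to the stand. In the stand's frame this face lies at x = +40 mm, spans y -55 to +55 mm and rises from 50 to 145 mm above the worktop.
- slab: Loose grey mortar slab, about 0.6 kg: 105 (its x) by 140 (y) by 20 mm thick (z). Origin: centre of the broad face that starts underneath. It starts flat on the bed, long side roughly along the bed, its far long side 2 to 20 mm short of the backrest; its near long side (-x) overhangs the bed's front by 25 to 50 mm, underside 50 mm above the worktop. Stand it on its far long thin side.
- slab_center (a point): The centre of the slab's volume.
- carriage (a joint): Carriage at the left end of the bed with the second transducer, its flat face looking to -y. Value in m: 0 = farthest left; grows as it moves towards the slab; the face is at y = 125 mm minus the value in the stand's frame. 0.055 when the face touches a 140 mm slab whose other end touches the fixed transducer; range to 0.07. About 2 N of friction; stays where it is left.
- handle (a point): Centre of the top of the carriage's upright red handle, 195 mm above the worktop. The handle is 32 mm (stand's x) by 14 mm (stand's y) and 68 mm tall; below it is the transducer, topped by a clamp at 127 mm height.
- fixed_face (a point): Centre of the flat face of the fixed black transducer (49 mm barrel) on the right part of the bed; it looks to the stand's +y and lies at y = -70 mm, 95.5 mm above the worktop.
- moving_face (a point): Centre of the flat face of the black transducer on the carriage (49 mm barrel), 95.5 mm above the worktop; it looks to the stand's -y. Beware of the tall fixed blue press to the left of the stand: it fills the bench from about x = 0.5 m on (robot's frame) at y between -0.18 and +0.5 m; the arm starts on its far side and must swing round in front of it, drawn in.
- mortar_cube: A loose 51 mm mortar cube on the worktop in front of the left part of the stand, a bystander. Origin: centre of its underside.
- brass_lid_jar: A loose squat jar with a brass lid, 60 mm wide, 69 mm tall, behind the stand, a bystander. Origin: centre of its underside.
- red_lid_pot: A loose pot with a red lid, 66 mm wide, 116 mm tall, behind the stand, a bystander. Origin: centre of its underside.

How it is judged:
By the outcome, as a careful person would: the job done as asked, in the order asked, and still so for the second after the job is handed in, with the robot touching nothing.
It also fails if it takes over 61 s, if anything falls off the work surface, if the arm or the gripper's body presses on something with over 40 N, if the wrist force passes 120 N, or if a joint passes its speed limit or range.

## Working session

There is one attempt and no reset: what is moved stays moved. The work goes in short steps, Python scripts to look and compute and a shell command to move; the robot and the scene stay as the last step left them, time stands still between calls to the robot, and variables do not carry over. Pictures are saved under pics/ and viewed, at most 10 in all, crops included, and the job is handed in when it is done.

```bash
ls; mkdir -p pics
python3 - <<'E'
from plant import r, optics
import cv2,numpy as np
print(r.sense())
a=[]
for n in("scene","top"):
    s=optics.snapshot(n); np.savez(f"{n}0.npz",**s)
    a.append(s["frame"]); print(n,s["camera_matrix"].tolist(),np.round(s["extrinsics"],4).tolist())
cv2.imwrite("pics/scene0.png",a[0][:,:,::-1]);cv2.imwrite("pics/top0.png",a[1][:,:,::-1])
E
```

```text
pics
{'t': 0.0, 'joints': array([ 1.15748854e+00,  5.28468460e-01,  1.43388611e+00,  7.92728385e-06,
        1.18138148e+00, -1.78508923e-01]), 'joint_velocities': array([-3.89555641e-04,  1.13476029e-03,  2.67921137e-04, -5.95966019e-04,
       -4.41801376e-05,  1.21764031e-03]), 'effort': array([-2.10944498e-03, -4.42353380e+01, -1.78027958e+01, -4.32078896e-04,
        8.69484240e-03,  7.65622339e-07]), 'position': array([0.14509285, 0.60720381, 0.23033735]), 'tcp_rot': array([ 1.17131369e-01,  9.93115851e-01, -1.02404788e-03, -3.16021741e-04]), 'contact_force': array([ 0.58059352, -0.01710939, -0.11438777]), 'wrist_torque': array([-0.01236801, -0.04524028,  0.0422835 ]), 'finger_force': 0.0, 'width': 0.9977580643481424}
scene [[398.2768825325014, 0.0, 263.3224152957786], [0.0, 398.2768825325014, 192.82071209381863], [0.0, 0.0, 1.0]] [[0.525, -0.8511, -0.0078, -0.6021], [-0.5784, -0.3501, -0.7368, 0.3073], [0.6243, 0.3913, -0.6761, 0.7226], [0.0, 0.0, 0.0, 1.0]]
top [[416.3545980330792, 0.0, 250.62373132192576], [0.0, 416.3545980330792, 196.4299863062179], [0.0, 0.0, 1.0]] [[0.0239, -0.9994, 0.0242, -0.3932], [-0.9874, -0.0274, -0.156, 0.6007], [0.1566, -0.0202, -0.9875, 0.8882], [0.0, 0.0, 0.0, 1.0]]
```

View pics/scene0.png

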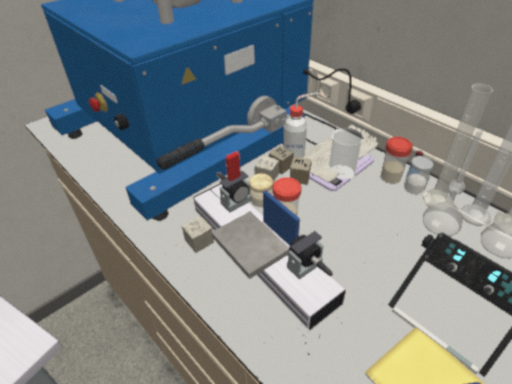

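View pics/top0.png

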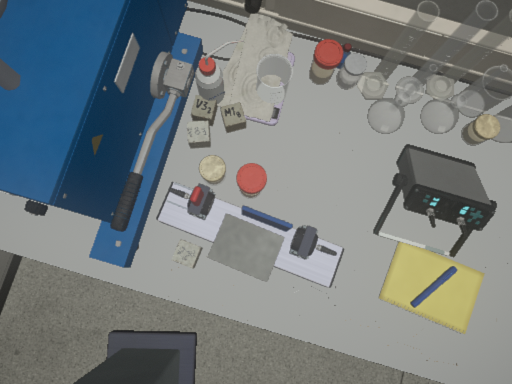

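The scene view shows the stand with the slab overhanging towards the robot. In the top view the slab is around (247,247), the backrest (267,218), the red handle (197,194), the fixed transducer (304,242) and the cube (186,252).

```bash
cat > h.py <<'E'
import numpy as np,cv2
def cloud(s):
    K=s["camera_matrix"];T=s["extrinsics"];d=s["depth"]
    v,u=np.indices(d.shape);p=np.stack([(u-K[0,2])/K[0,0]*d,(v-K[1,2])/K[1,1]*d,d],-1)
    return (p-T[:3,3])@T[:3,:3]
def rect(P):
    (c,wh,a)=cv2.minAreaRect(P[:,:2].astype(np.float32)); return np.round(c,4),np.round(wh,4),round(a,1),np.round(cv2.boxPoints((c,wh,a)),4).tolist()
E
python3 - <<'E'
from h import *
s=dict(np.load("top0.npz"));W=cloud(s);f=s["frame"].astype(int);R,G,B=f[...,0],f[...,1],f[...,2]
v,u=np.indices(R.shape);ok=s["depth"]>0
print("bench z",np.median(W[320:330,200:300,2]))
roi=(u>150)&(u<350)&(v>170)&(v<300)&ok
def rep(n,m):
    m=m.astype(np.uint8);k,l,st,_=cv2.connectedComponentsWithStats(m)
    i=1+np.argmax(st[1:,4]);P=W[l==i];print(n,st[i],rect(P),"z",np.round(np.percentile(P[:,2],[5,50,95]),4));return P
z=W[...,2]
rep("slab",roi&(abs(z-.07)<.008))
P=W[roi&(abs(z-.05)<.006)&(R+G+B>480)];print("bed",len(P),rect(P))
P=rep("back",roi&(B>R+30)&(z>.12)); 
P=rep("handle",roi&(R>G+60)&(u<225)); P=rep("handletop",roi&(R>G+60)&(u<225)&(z>.185))
rep("cube",(u<205)&(v>235)&(v<275)&(u>165)&ok&(abs(z-.051)<.006))
rep("clamp",roi&(z>.11)&(u>285))
cv2.imwrite("pics/topc.png",cv2.resize(s["frame"][170:300,150:350,::-1],(800,520),interpolation=2))
E
```

```text
bench z -0.004033660083198387
slab [ 208  213   77   69 3103] (array([ 0.4968, -0.3694]), array([0.1401, 0.105 ]), 69.1, [[0.4226999878883362, -0.41609999537467957], [0.520799994468689, -0.45350000262260437], [0.5708000063896179, -0.32269999384880066], [0.47269999980926514, -0.28519999980926514]]) z [0.0667 0.0693 0.0719]
bed 4069 (array([ 0.4961, -0.3666]), array([0.4085, 0.1622]), 70.7, [[0.35199999809265137, -0.5325000286102295], [0.5049999952316284, -0.5861999988555908], [0.6402999758720398, -0.20069999992847443], [0.487199991941452, -0.1469999998807907]])
back [242 206  51  22 227] (array([ 0.5559, -0.4092]), array([0.1072, 0.009 ]), 70.4, [[0.5336999893188477, -0.45820000767707825], [0.5422000288963318, -0.4611999988555908], [0.5781000256538391, -0.3601999878883362], [0.569599986076355, -0.3571000099182129]]) z [0.1414 0.1442 0.1466]
handle [190 187  11  15  89] (array([ 0.5911, -0.2686]), array([0.0113, 0.0293]), 68.2, [[0.5752999782562256, -0.26840001344680786], [0.6025999784469604, -0.2793000042438507], [0.6068000197410583, -0.2687999904155731], [0.5795000195503235, -0.25789
[... 203 characters left out ...]
3000042438507], [0.6068000197410583, -0.2687999904155731], [0.5795000195503235, -0.2578999996185303]]) z [0.1907 0.1934 0.1961]
cube [171 239  30  29 516] (array([ 0.4803, -0.2369]), array([0.0507, 0.0503]), 70.6, [[0.448199987411499, -0.2524000108242035], [0.49559998512268066, -0.26910001039505005], [0.5123999714851379, -0.22139999270439148], [0.4650000035762787, -0.2046000063419342]]) z [0.0466 0.0491 0.0519]
clamp [292 225  26  33 545] (array([ 0.5106, -0.491 ]), array([0.0464, 0.0641]), 69.3, [[0.4724000096321106, -0.5013999938964844], [0.5324000120162964, -0.5239999890327454], [0.548799991607666, -0.48069998621940613], [0.4887999892234802, -0.4580000042915344]]) z [0.112  0.125  0.1286]
```

View pics/topc.png

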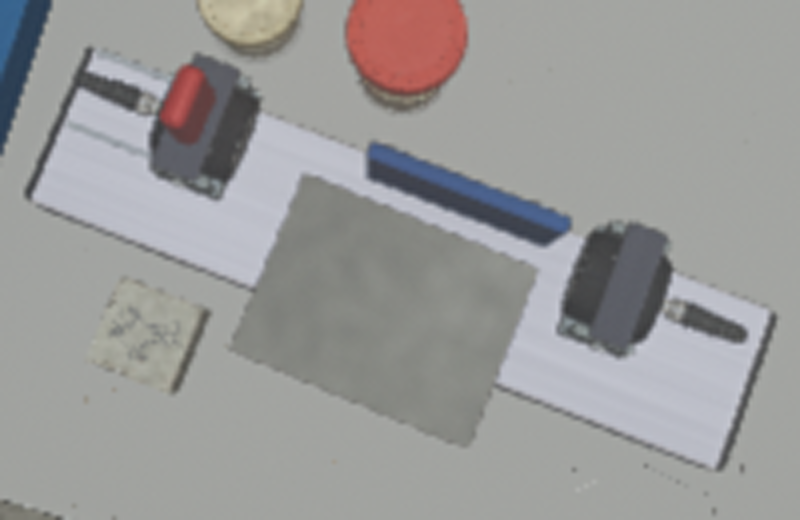

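Top crop: the slab's far edge runs roughly parallel to the backrest, about 12 mm short. It sits about 18 mm left of the final position, and the cube is clear on the left. I'll draw in and swing round now, logging joints for a kinematic model.

```bash
cat > log.py <<'E'
from plant import r
import json
s=r.sense(); d={k:(v.tolist() if hasattr(v,'tolist') else v) for k,v in s.items()}
open("log.jsonl","a").write(json.dumps(d)+"\n")
import numpy as np
print("J",np.round(s["joints"],3),"F",np.round(s["contact_force"],1))
E
python3 log.py
python3 -m inch '[{"offset":[0,-0.05,0],"twist":[0,0,0],"claw":1},{"offset":[0,-0.05,0],"twist":[0,0,0],"claw":1},{"offset":[0,-0.05,0],"twist":[0,0,0],"claw":1},{"offset":[0,-0.05,0],"twist":[0,0,0],"claw":1},{"offset":[0,-0.03,0],"twist":[0,0,0],"claw":1}]' 60; python3 log.py
```

```text
J [ 1.158  0.528  1.434 -0.     1.181 -0.179] F [-0.3  0.4 -0.6]
t: 0.6
position: [0.0897, 0.3795, 0.2306]
tcp_rot: [0.117, 0.993, -0.002, -0.001]
contact_force: [0.2, 0.8, 0.0]
width: 0.999
finger_force: 0.0
J [ 1.05   0.213  1.982 -0.     0.951 -0.286] F [0.2 0.8 0. ]
```

```bash
S='' ; python3 -m inch '[{"offset":[-0.05,-0.003,0],"twist":[0,0,1.45],"claw":1},{"offset":[-0.05,-0.003,0],"twist":[0,0,1.45],"claw":1},{"offset":[-0.05,-0.003,0],"twist":[0,0,1.45],"claw":1},{"offset":[-0.05,-0.003,0],"twist":[0,0,1.45],"claw":1},{"offset":[-0.05,-0.003,0],"twist":[0,0,1.45],"claw":1}]'; python3 log.py
```

```text
t: 1.1
position: [0.304, 0.255, 0.2314]
tcp_rot: [0.423, 0.906, 0.001, 0.0]
contact_force: [0.3, 0.4, 0.6]
width: 1.004
finger_force: 0.0
J [ 0.414  0.219  1.971  0.     0.951 -0.284] F [0.3 0.4 0.6]
```

```bash
python3 -m inch '[{"offset":[-0.05,-0.003,0],"twist":[0,0,1.45],"claw":1},{"offset":[-0.05,-0.003,0],"twist":[0,0,1.45],"claw":1},{"offset":[-0.05,-0.003,0],"twist":[0,0,1.45],"claw":1},{"offset":[-0.05,-0.003,0],"twist":[0,0,1.45],"claw":1},{"offset":[-0.05,-0.003,0],"twist":[0,0,1.45],"claw":1}]'; python3 log.py
python3 -m inch '[{"offset":[-0.05,-0.003,0],"twist":[0,0,1.45],"claw":1},{"offset":[-0.05,-0.003,0],"twist":[0,0,1.45],"claw":1},{"offset":[-0.05,-0.003,0],"twist":[0,0,1.45],"claw":1},{"offset":[-0.05,-0.003,0],"twist":[0,0,1.45],"claw":1},{"offset":[-0.05,-0.003,0],"twist":[0,0,1.45],"claw":1}]'; python3 log.py
```

```text
t: 1.6
position: [0.3965, 0.0263, 0.2313]
tcp_rot: [0.684, 0.73, 0.0, 0.0]
contact_force: [0.2, -1.1, -0.5]
width: 0.998
finger_force: 0.0
J [-0.217  0.22   1.969  0.     0.951 -0.282] F [ 0.2 -1.1 -0.5]
t: 2.1
position: [0.336, -0.2127, 0.2314]
tcp_rot: [0.877, 0.481, 0.0, 0.001]
contact_force: [0.9, 0.2, 0.1]
width: 0.999
finger_force: 0.0
J [-0.847  0.22   1.969  0.     0.952 -0.28 ] F [0.9 0.2 0.1]
```

```bash
python3 -m inch '[{"offset":[-0.0145,0.0415,-0.012],"twist":[0,0,-0.65],"claw":1},{"offset":[-0.0145,0.0415,-0.012],"twist":[0,0,-0.65],"claw":1},{"offset":[-0.0145,0.0415,-0.012],"twist":[0,0,-0.65],"claw":1},{"offset":[-0.0145,0.0415,-0.012],"twist":[0,0,-0.65],"claw":1},{"offset":[0,0,0],"twist":[0,0,0],"claw":1}]'; python3 log.py
python3 -m inch '[{"offset":[0,0,0],"twist":[-1.5,0,0],"claw":1},{"offset":[0,0,0],"twist":[-1.5,0,0],"claw":1},{"offset":[0,0,0],"twist":[-1.5,0,0],"claw":1},{"offset":[0,0,0],"twist":[-1.5,0,0],"claw":1},{"offset":[0,0,0],"twist":[0,0,0],"claw":1}]'; python3 log.py
python3 -m inch '[{"offset":[0,0,0],"twist":[-1.5,0,0],"claw":1},{"offset":[0,0,0],"twist":[-1.5,0,0],"claw":1},{"offset":[0,0,0],"twist":[-1.5,0,0],"claw":1},{"offset":[0,0,0],"twist":[-1.5,0,0],"claw":1},{"offset":[0,0,0],"twist":[0,0,0],"claw":1}]'; python3 log.py
cat > fk.py <<'E'
import numpy as np,json
from scipy.spatial.transform import Rotation as Ro
from scipy.optimize import least_squares
def fk(q,p):  # p: a1,d1,L1,e(elbow offset),L2,lat,tool
    a1,d1,L1,e,L2,lat,T,b=p
    A=Ro.from_euler('z',q[0])*Ro.from_euler('y',q[1]); pos=Ro.from_euler('z',q[0]).apply([a1,0,d1])+A.apply([0,lat,L1])
    A=A*Ro.from_euler('y',q[2]); pos=pos+A.apply([e,0,L2])
    A=A*Ro.from_euler('z',q[3])*Ro.from_euler('y',q[4]); pos=pos+A.apply([0,b,T])
    A=A*Ro.from_euler('z',q[5]); return pos,A
E
python3 - <<'E'
from fk import *
D=[json.loads(l) for l in open("log.jsonl")]
for d in D: 
    _,A=fk(d["joints"],[0]*8); print(np.round((A.inv()*Ro.from_quat(d["tcp_rot"])).as_rotvec(),3))
E
```

```text
t: 2.6
position: [0.4614, -0.3432, 0.2808]
tcp_rot: [0.815, 0.579, 0.001, 0.005]
contact_force: [-0.4, 0.8, -0.4]
width: 0.995
finger_force: 0.0
J [-0.834  0.402  1.508  0.     1.222 -0.498] F [-0.4  0.8 -0.4]
t: 3.1
position: [0.4533, -0.3332, 0.2761]
tcp_rot: [0.79, 0.559, 0.15, 0.205]
contact_force: [-0.7, 0.9, -0.0]
width: 0.999
finger_force: 0.0
J [-1.002  0.25   1.898  0.533  0.651 -1.036] F [-0.7  0.9 -0. ]
t: 3.6
position: [0.4632, -0.3267, 0.2752]
tcp_rot: [0.743, 0.538, 0.25, 0.311]
contact_force: [0.5, -0.1, -0.7]
width: 0.995
finger_force: 0.0
J [-1.119  0.282  2.093  1.345  0.6   -1.91 ] F [ 0.5 -0.1 -0.7]
[-0.    -0.     1.571]
[-0.    -0.     1.571]
[-0.    -0.     1.571]
[-0.    -0.     1.571]
[-0.    -0.     1.571]
[-0.    -0.     1.571]
[0.    0.    1.571]
[-0.     0.     1.571]
```

```bash
cat >> fk.py <<'E'
def fit():
    D=[json.loads(l) for l in open("log.jsonl")]
    f=lambda p:np.concatenate([fk(d["joints"],p)[0]-d["position"] for d in D]+[1e-4*p])
    s=least_squares(f,[0,.3,.5,0,.4,.11,.2,0]); return s.x,np.abs(s.fun[:-8]).max()
Q0=np.array([-3.08,-.75,.22,-1.43,0,-2.85]);Q1=np.array([3.08,2.2,2.44,4.57,2.65,2.85])
def ik(pos,R,p,n=60,q0=None):
    rng=np.random.default_rng(0);best=[]
    for i in range(n):
        x=rng.uniform(Q0,Q1) if (i or q0 is None) else np.clip(q0,Q0+1e-3,Q1-1e-3)
        def g(q):
            a,A=fk(q,p);return np.r_[(a-pos)*5,(A.inv()*R).as_rotvec()]
        s=least_squares(g,x,bounds=(Q0,Q1));best.append((s.cost,s.x))
    best.sort(key=lambda t:t[0]);return best
c,s_=.9426,.3338
O=np.array([.514,-.3943,0]);SR=np.array([[c,s_,0],[-s_,c,0],[0,0,1]])  # columns: stand x,y,z
def S2W(x,y,z): return O+SR@np.array([x,y,z])
def toolR(th): # th deg from horizontal(0, pointing +x stand) to down(90); tool x=stand y
    t=np.deg2rad(th);z=SR@[np.cos(t),0,-np.sin(t)];x=SR@[0,1,0];return Ro.from_matrix(np.c_[x,np.cross(z,x),z])
E
python3 - <<'E'
from fk import *
p,e=fit();print(np.round(p,4),e)
for x,z,th in[(-.058,.06,0),(-.058,.055,10),(-.058,.055,20),(-.1,.06,0),(-.12,.06,0),(-.03,.12,30),(0,.14,60),(.02,.14,90)]:
    b=ik(S2W(x,.018,z),toolR(th),p,25);print(x,z,th,[ (round(k,6),np.round(q,2).tolist()) for k,q in b if k<1e-6][:1] or ("best",b[0][0],np.round(b[0][1],2)))
E
```

```text
[ 0.      0.2742  0.588   0.1141  0.3917  0.111   0.2967 -0.    ] 8.81775630290349e-09
-0.058 0.06 0 [(np.float64(0.0), [-1.3, 1.44, 2.19, 2.12, 1.84, -1.98])]
-0.058 0.055 10 [(np.float64(0.0), [-1.29, 1.33, 2.25, 2.21, 1.65, -1.92])]
-0.058 0.055 20 [(np.float64(0.0), [-1.26, 1.19, 2.27, 2.29, 1.43, -1.83])]
-0.1 0.06 0 [(np.float64(0.0), [-1.43, 1.51, 2.26, 1.97, 1.85, -2.15])]
-0.12 0.06 0 [(np.float64(0.0), [-1.5, 1.56, 2.29, 1.89, 1.83, -2.24])]
-0.03 0.12 30 [(np.float64(0.0), [-1.15, 0.83, 2.21, 2.29, 0.98, -1.49])]
0 0.14 60 [(np.float64(0.0), [-0.93, 0.57, 1.85, 0.83, 0.39, 0.24])]
0.02 0.14 90 [(np.float64(0.0), [-0.79, 0.68, 1.41, 0.0, 1.05, 1.12])]
```

Kinematics are fitted exactly, and the horizontal grasp pose is reachable through j4 ≈ 2. I'll write a helper that turns target poses into per-row steps.

```bash
cat > go.py <<'E'
from fk import *
from scipy.linalg import logm,expm
P=[0,.2742,.588,.1141,.3917,.111,.2967,0]
def mat(pos,R):
    M=np.eye(4);M[:3,:3]=R.as_matrix();M[:3,3]=pos;return M
def tgt(x,y,z,th,yaw=0,roll=0): # stand coords; yaw deg about world z; roll deg about tool z
    return mat(S2W(x,y,z),Ro.from_euler('z',yaw,degrees=True)*toolR(th)*Ro.from_euler('z',roll,degrees=True))
def stand(M):
    v=SR.T@(M[:3,3]-O);return np.round(v,4)
def step(M0,M1,n,q=None):
    E=expm(np.real(logm(np.linalg.inv(M0)@M1))/n);o=np.round(E[:3,3],4)+0;w=np.round(Ro.from_matrix(E[:3,:3]).as_rotvec(degrees=True)/5,3)+0
    print(n,"rows offset",o.tolist(),"twist",w.tolist(),"|o|",round(np.linalg.norm(o),3),"deg",round(np.linalg.norm(w)*5,2))
    if q is not None:
        M=M0.copy();qs=[q]
        for i in range(n):
            M=M@E;b=ik(M[:3,3],Ro.from_matrix(M[:3,:3]),P,1,qs[-1])[0];qs.append(b[1])
            if b[0]>1e-6:print("  row",i,"unreached",b[0])
        qs=np.array(qs);print("  max dq/row",np.round(np.abs(np.diff(qs,axis=0)).max(0),3),"end q",np.round(qs[-1],2));return M1,qs[-1]
    return M1,None
def now():
    from plant import r
    s=r.sense();M=mat(s["position"],Ro.from_quat(s["tcp_rot"]));print("now stand",stand(M),"F",np.round(s["contact_force"],1),"w",round(s["width"],3),"ff",round(s["finger_force"],1),"t",round(s["t"],2))
    return M,s["joints"]
E
python3 - <<'E'
from go import *
M,q=now()
M,q=step(M,tgt(-.15,.018,.16,32,-1.4),8,q)
M,q=step(M,tgt(-.13,.018,.062,5,-1.4),5,q)
M,q=step(M,tgt(-.049,.018,.060,5,-1.4),4,q)
for h in(.21,):
  for th in(30,50,70,80,90):
    pass
E
```

```text
now stand [-0.0704  0.0467  0.2752] F [ 0.5 -0.1 -0.7] w 0.995 ff 0.0 t 3.6
8 rows offset [-0.0037, -0.0175, 0.001] twist [-0.278, -0.104, 0.013] |o| 0.018 deg 1.49
  row 7 unreached 0.0007815463206391977
  max dq/row [0.043 0.09  0.053 0.14  0.089 1.388] end q [-1.43  0.73  2.44  2.06  1.01 -1.59]
5 rows offset [0.0001, -0.017, 0.0109] twist [-1.08, 0.0, 0.0] |o| 0.02 deg 5.4
  row 0 unreached 0.0038192111832547147
  row 1 unreached 0.00510742470732472
  row 2 unreached 0.0026523303255914245
  row 3 unreached 1.8587611442168168e-05
  max dq/row [0.05  0.207 0.074 0.046 0.193 0.197] end q [-1.53  1.54  2.37  1.93  1.79 -2.28]
4 rows offset [0.0005, 0.0013, 0.0202] twist [0.0, 0.0, 0.0] |o| 0.02 deg 0.0
  max dq/row [0.076 0.049 0.039 0.079 0.022 0.1  ] end q [-1.26  1.37  2.22  2.22  1.76 -1.93]
```

Run:
```python
from go import *
M0,q0=now()
for x,z,th in[(-.07,.26,15),(-.07,.26,5),(-.09,.2,20),(-.095,.2,5),(-.095,.16,5),(-.095,.06,5)]:
    b=ik(S2W(x,.018,z),tgt(x,.018,z,th,-1.4) is not None and Ro.from_matrix(tgt(x,.018,z,th,-1.4)[:3,:3]),P,1,q0)[0]; print(x,z,th,b[0]<1e-6,np.round(b[1],2))
M,q=step(M0,tgt(-.075,.018,.22,10,-1.4),8,q0)
M,q=step(M,tgt(-.095,.018,.15,5,-1.4),4,q)
M,q=step(M,tgt(-.095,.018,.06,5,-1.4),5,q)
M,q=step(M,tgt(-.049,.018,.060,5,-1.4),4,q)
```

```text
now stand [-0.0704  0.0467  0.2752] F [ 0.5 -0.1 -0.7] w 0.995 ff 0.0 t 3.6
-0.07 0.26 15 True [-1.3   0.66  2.36  2.18  1.24 -1.47]
-0.07 0.26 5 True [-1.32  0.85  2.4   2.19  1.55 -1.66]
-0.09 0.2 20 True [-1.33  0.8   2.41  2.19  1.26 -1.62]
-0.095 0.2 5 False [-1.4   1.1   2.44  2.09  1.68 -1.91]
-0.095 0.16 5 True [-1.4   1.23  2.42  2.09  1.74 -2.01]
-0.095 0.06 5 True [-1.4   1.46  2.3   2.07  1.8  -2.11]
8 rows offset [-0.0037, -0.0064, 0.0028] twist [-0.828, -0.106, -0.008] |o| 0.008 deg 4.17
  max dq/row [0.035 0.104 0.059 0.229 0.144 1.305] end q [-1.33  0.9   2.41  2.2   1.49 -1.71]
4 rows offset [-0.0001, -0.018, -0.0025] twist [-0.25, 0.0, 0.0] |o| 0.018 deg 1.25
  max dq/row [0.02  0.093 0.013 0.034 0.079 0.089] end q [-1.4   1.26  2.41  2.09  1.75 -2.03]
5 rows offset [0.0, -0.0179, 0.0016] twist [0.0, 0.0, 0.0] |o| 0.018 deg 0.0
  max dq/row [0.    0.047 0.026 0.005 0.014 0.026] end q [-1.4   1.46  2.3   2.07  1.8  -2.11]
4 rows offset [0.0003, 0.001, 0.0115] twist [0.0, 0.0, 0.0] |o| 0.012 deg 0.0
  max dq/row [0.037 0.024 0.022 0.042 0.014 0.051] end q [-1.26  1.37  2.22  2.22  1.76 -1.93]
```

Run:
```python
from go import *
M0,q0=now();print(np.round(q0,3)); b=ik(M0[:3,3],Ro.from_matrix(M0[:3,:3]),P,1,q0)[0];print(b[0],np.round(b[1],3))
T=tgt(-.075,.018,.22,10,-1.4);print(np.round(M0[:3,:3],2),np.round(T[:3,:3],2))
```

```text
now stand [-0.0704  0.0467  0.2752] F [ 0.5 -0.1 -0.7] w 0.995 ff 0.0 t 3.6
[-1.119  0.282  2.093  1.345  0.6   -1.91 ]
2.0280169785681118e-19 [-1.119  0.282  2.093  1.345  0.6   -0.34 ]
[[ 0.3   0.64  0.71]
 [ 0.95 -0.23 -0.19]
 [ 0.04  0.73 -0.68]] [[ 0.36  0.16  0.92]
 [ 0.93 -0.06 -0.35]
 [-0.    0.98 -0.17]]
```

```bash
sed -i "s/Ro.from_euler('z',q\[5\])/Ro.from_euler('z',q[5]+np.pi\/2)/" fk.py
python3 - <<'E'
from go import *
M0,q0=now()
Mr=M0.copy();Mr[:3,:3]=M0[:3,:3]@Ro.from_euler('z',170,degrees=True).as_matrix();qr=q0+[0,0,0,0,0,np.deg2rad(170)]
M,q=step(Mr,tgt(-.075,.018,.22,10,-1.4,180),10,qr)
M,q=step(M,tgt(-.095,.018,.15,5,-1.4,180),5,q)
M,q=step(M,tgt(-.095,.018,.06,5,-1.4,180),5,q)
M,q=step(M,tgt(-.049,.018,.060,5,-1.4,180),5,q)
E
```

```text
now stand [-0.0704  0.0467  0.2752] F [ 0.5 -0.1 -0.7] w 0.995 ff 0.0 t 3.6
10 rows offset [0.0025, 0.0054, 0.0021] twist [0.653, 0.142, 0.188] |o| 0.006 deg 3.47
  max dq/row [0.032 0.084 0.045 0.178 0.114 0.192] end q [-1.33  0.9   2.41  2.2   1.49 -0.14]
5 rows offset [0.0001, 0.0144, -0.002] twist [0.2, 0.0, 0.0] |o| 0.015 deg 1.0
  max dq/row [0.016 0.075 0.011 0.027 0.064 0.071] end q [-1.4   1.26  2.41  2.09  1.75 -0.46]
5 rows offset [0.0, 0.0179, 0.0016] twist [0.0, 0.0, 0.0] |o| 0.018 deg 0.0
  max dq/row [0.    0.047 0.026 0.005 0.014 0.026] end q [-1.4   1.46  2.3   2.07  1.8  -0.54]
5 rows offset [-0.0002, -0.0008, 0.0092] twist [0.0, 0.0, 0.0] |o| 0.009 deg 0.0
  max dq/row [0.03  0.02  0.017 0.034 0.011 0.041] end q [-1.26  1.37  2.22  2.22  1.76 -0.35]
```

```bash
python3 -m inch '[{"offset":[0,0,0],"twist":[0,0,1.7],"claw":0.6},{"offset":[0,0,0],"twist":[0,0,1.7],"claw":0.6},{"offset":[0,0,0],"twist":[0,0,1.7],"claw":0.6},{"offset":[0,0,0],"twist":[0,0,1.7],"claw":0.6},{"offset":[0,0,0],"twist":[0,0,1.7],"claw":0.6}]'|head -2
python3 -m inch '[{"offset":[0,0,0],"twist":[0,0,1.7],"claw":0.6},{"offset":[0,0,0],"twist":[0,0,1.7],"claw":0.6},{"offset":[0,0,0],"twist":[0,0,1.7],"claw":0.6},{"offset":[0,0,0],"twist":[0,0,1.7],"claw":0.6},{"offset":[0,0,0],"twist":[0,0,1.7],"claw":0.6}]'|head -2
python3 -m inch '[{"offset":[0,0,0],"twist":[0,0,1.7],"claw":0.6},{"offset":[0,0,0],"twist":[0,0,1.7],"claw":0.6},{"offset":[0,0,0],"twist":[0,0,1.7],"claw":0.6},{"offset":[0,0,0],"twist":[0,0,1.7],"claw":0.6},{"offset":[0,0,0],"twist":[0,0,1.7],"claw":0.6}]'|head -2
python3 -m inch '[{"offset":[0,0,0],"twist":[0,0,1.7],"claw":0.6},{"offset":[0,0,0],"twist":[0,0,1.7],"claw":0.6},{"offset":[0,0,0],"twist":[0,0,1.7],"claw":0.6},{"offset":[0,0,0],"twist":[0,0,1.7],"claw":0.6},{"offset":[0,0,0],"twist":[0,0,1.7],"claw":0.6}]'|head -3
python3 log.py;python3 - <<'E'
from go import *
M,q=now()
M,q=step(M,tgt(-.075,.018,.22,10,-1.4,180),10,q)
M,q=step(M,tgt(-.095,.018,.15,5,-1.4,180),5,q)
M,q=step(M,tgt(-.095,.018,.06,5,-1.4,180),5,q)
M,q=step(M,tgt(-.049,.018,.060,5,-1.4,180),5,q)
E
```

```text
t: 4.1
position: [0.4647, -0.3282, 0.2773]
t: 4.6
position: [0.4647, -0.3282, 0.2773]
t: 5.1
position: [0.4647, -0.3282, 0.2773]
t: 5.6
position: [0.4647, -0.3282, 0.2773]
tcp_rot: [-0.599, 0.694, -0.332, 0.222]
J [-1.117  0.28   2.087  1.339  0.599  1.068] F [-0.4  0.6 -0.3]
now stand [-0.0686  0.0459  0.2773] F [-0.4  0.6 -0.3] w 0.603 ff 0.0 t 5.6
10 rows offset [0.0024, 0.0057, 0.0021] twist [0.651, 0.14, 0.187] |o| 0.007 deg 3.46
  max dq/row [0.032 0.085 0.046 0.179 0.115 0.193] end q [-1.33  0.9   2.41  2.2   1.49 -0.14]
5 rows offset [0.0001, 0.0144, -0.002] twist [0.2, 0.0, 0.0] |o| 0.015 deg 1.0
  max dq/row [0.016 0.075 0.011 0.027 0.064 0.071] end q [-1.4   1.26  2.41  2.09  1.75 -0.46]
5 rows offset [0.0, 0.0179, 0.0016] twist [0.0, 0.0, 0.0] |o| 0.018 deg 0.0
  max dq/row [0.    0.047 0.026 0.005 0.014 0.026] end q [-1.4   1.46  2.3   2.07  1.8  -0.54]
5 rows offset [-0.0002, -0.0008, 0.0092] twist [0.0, 0.0, 0.0] |o| 0.009 deg 0.0
  max dq/row [0.03  0.02  0.017 0.034 0.011 0.041] end q [-1.26  1.37  2.22  2.22  1.76 -0.35]
```

```bash
python3 -m inch '[{"offset":[0.0024,0.0057,0.0021],"twist":[0.65,0.14,0.187],"claw":0.6},{"offset":[0.0024,0.0057,0.0021],"twist":[0.65,0.14,0.187],"claw":0.6},{"offset":[0.0024,0.0057,0.0021],"twist":[0.65,0.14,0.187],"claw":0.6},{"offset":[0.0024,0.0057,0.0021],"twist":[0.65,0.14,0.187],"claw":0.6},{"offset":[0.0024,0.0057,0.0021],"twist":[0.65,0.14,0.187],"claw":0.6}]'|head -2
python3 -m inch '[{"offset":[0.0024,0.0057,0.0021],"twist":[0.65,0.14,0.187],"claw":0.6},{"offset":[0.0024,0.0057,0.0021],"twist":[0.65,0.14,0.187],"claw":0.6},{"offset":[0.0024,0.0057,0.0021],"twist":[0.65,0.14,0.187],"claw":0.6},{"offset":[0.0024,0.0057,0.0021],"twist":[0.65,0.14,0.187],"claw":0.6},{"offset":[0.0024,0.0057,0.0021],"twist":[0.65,0.14,0.187],"claw":0.6}]'|head -2
python3 -m inch '[{"offset":[0,0.0144,-0.002],"twist":[0.2,0,0],"claw":0.6},{"offset":[0,0.0144,-0.002],"twist":[0.2,0,0],"claw":0.6},{"offset":[0,0.0144,-0.002],"twist":[0.2,0,0],"claw":0.6},{"offset":[0,0.0144,-0.002],"twist":[0.2,0,0],"claw":0.6},{"offset":[0,0.0144,-0.002],"twist":[0.2,0,0],"claw":0.6}]'|head -2
python3 - <<'E'
from go import *
from h import *
from plant import optics
M,q=now();print(np.round(q,2))
M,q=step(M,tgt(-.095,.018,.06,5,-1.4,180),5,q)
a=[]
for n in("scene","top"):
    s=optics.snapshot(n);a.append(s["frame"][:,:,::-1][100:340,90:400])
cv2.imwrite("pics/a1.png",np.hstack([cv2.resize(x,(400,310)) for x in a]))
E
```

```text
t: 6.1
position: [0.4537, -0.3402, 0.2494]
t: 6.6
position: [0.4501, -0.3525, 0.2192]
t: 7.1
position: [0.4311, -0.3453, 0.1486]
now stand [-0.0945  0.0185  0.1486] F [ 0.6 -0.2 -0. ] w 0.598 ff 0.0 t 7.1
[-1.4   1.26  2.41  2.07  1.75 -0.46]
5 rows offset [0.0001, 0.0177, 0.0014] twist [-0.017, 0.021, -0.001] |o| 0.018 deg 0.14
  max dq/row [0.001 0.046 0.024 0.002 0.014 0.025] end q [-1.4   1.46  2.3   2.07  1.8  -0.54]
```

View pics/a1.png

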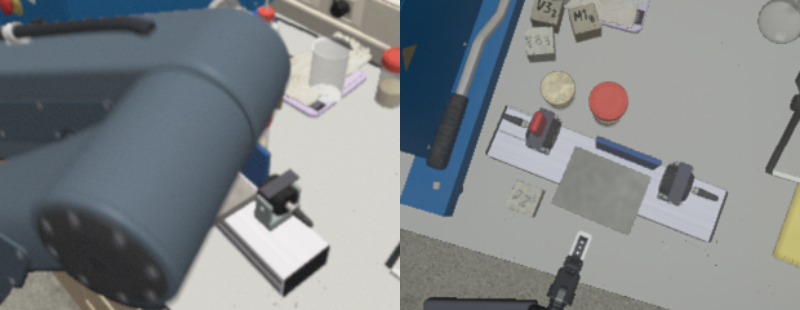

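The top view shows the gripper in front of the slab, horizontal and pointed at its near edge (fingertip about (583,235) in the right half), clear of the cube. I'll descend and go in.

```bash
python3 -m inch '[{"offset":[0,0.0177,0.0014],"twist":[0,0.02,0],"claw":0.6},{"offset":[0,0.0177,0.0014],"twist":[0,0.02,0],"claw":0.6},{"offset":[0,0.0177,0.0014],"twist":[0,0.02,0],"claw":0.6},{"offset":[0,0.0177,0.0014],"twist":[0,0.02,0],"claw":0.6},{"offset":[0,0.0177,0.0014],"twist":[0,0.02,0],"claw":0.6}]'
python3 - <<'E'
from go import *
from h import *
from plant import optics
M,q=now()
M1=M
step(M1,tgt(-.049,.018,.060,5,-1.4,180),5,q)
s=optics.snapshot("wrist");cv2.imwrite("pics/w1.png",s["frame"][:,:,::-1]);np.savez("w1.npz",**s)
print(np.round(s["camera_matrix"],1).tolist(),np.round(s["mount"],3).tolist())
E
```

```text
t: 7.7
position: [0.43, -0.346, 0.0609]
tcp_rot: [-0.417, 0.606, -0.559, 0.383]
contact_force: [0.1, -0.2, 0.5]
width: 0.599
finger_force: 0.0
now stand [-0.0953  0.0175  0.0609] F [ 0.1 -0.2  0.5] w 0.599 ff 0.0 t 7.7
5 rows offset [-0.0003, -0.0006, 0.0092] twist [-0.013, -0.005, 0.005] |o| 0.009 deg 0.07
  max dq/row [0.03  0.02  0.017 0.034 0.012 0.042] end q [-1.26  1.37  2.22  2.22  1.76 -0.35]
[[297.3, 0.0, 260.5], [0.0, 297.3, 188.9], [0.0, 0.0, 1.0]] [[-0.0, -0.956, -0.294, 0.075], [1.0, -0.0, -0.0, 0.0], [0.0, -0.294, 0.956, -0.142], [0.0, 0.0, 0.0, 1.0]]
```

View pics/w1.png

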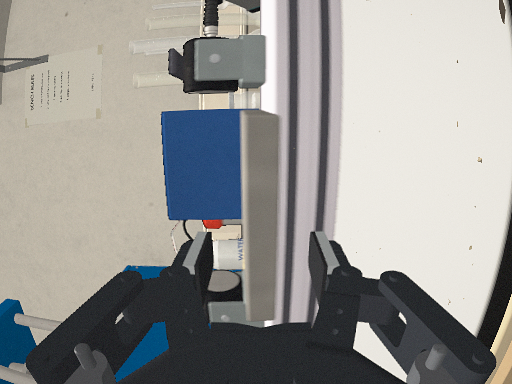

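The wrist view (world up is left) shows the slab edge at columns 243–277, centred between the fingertips at about 205 and 318. I'll go in and grip.

```bash
python3 -m inch '[{"offset":[0,-0.0006,0.0092],"twist":[0,0,0],"claw":0.6},{"offset":[0,-0.0006,0.0092],"twist":[0,0,0],"claw":0.6},{"offset":[0,-0.0006,0.0092],"twist":[0,0,0],"claw":0.6},{"offset":[0,-0.0006,0.0092],"twist":[0,0,0],"claw":0.6},{"offset":[0,-0.0006,0.0092],"twist":[0,0,0],"claw":0.6}]'
python3 -m inch '[{"offset":[0,0,0],"twist":[0,0,0],"claw":0.35},{"offset":[0,0,0],"twist":[0,0,0],"claw":0.3},{"offset":[0,0,0],"twist":[0,0,0],"claw":0.0},{"offset":[0,0,0],"twist":[0,0,0],"claw":0.0},{"offset":[0,0,0],"twist":[0,0,0],"claw":0.0}]' 40
python3 - <<'E'
from go import *
M,q=now();print(np.round(q,2))
E
```

```text
t: 8.25
position: [0.4733, -0.3627, 0.0612]
tcp_rot: [-0.417, 0.606, -0.559, 0.383]
contact_force: [-0.9, 0.2, 0.3]
width: 0.596
finger_force: 0.0
t: 8.75
position: [0.4718, -0.3628, 0.0605]
tcp_rot: [-0.417, 0.606, -0.56, 0.381]
contact_force: [3.4, 1.3, 3.2]
width: 0.235
finger_force: 42.0
now stand [-0.0503  0.0156  0.0605] F [3.4 1.3 3.2] w 0.235 ff 42.0 t 8.75
[-1.27  1.38  2.22  2.22  1.77 -0.36]
```

Run:
```python
from go import *
M,q=now()
M,q=step(M,tgt(-.05,.016,.09,5,-1.4,180),5,q)
A,qa=M,q
M,q=step(M,tgt(-.03,.016,.15,45,-.5,180),10,q)
M,q=step(M,tgt(0,.016,.15,90,0,180),15,q)
print("alt with more steps"); 
M,q=step(A,tgt(-.04,.016,.17,30,-.5,180),5,qa)
M,q=step(M,tgt(-.03,.016,.2,60,0,180),10,q)
M,q=step(M,tgt(0,.016,.2,90,0,180),10,q)
M,q=step(M,tgt(0,.016,.1283,90,0,180),5,q)
```

```text
now stand [-0.0503  0.0156  0.0605] F [3.4 1.3 3.2] w 0.235 ff 42.0 t 8.75
5 rows offset [-0.0001, -0.0059, -0.0004] twist [-0.009, -0.013, 0.011] |o| 0.006 deg 0.1
  max dq/row [0.    0.014 0.008 0.    0.006 0.007] end q [-1.27  1.31  2.25  2.22  1.74 -0.33]
10 rows offset [0.0, -0.0064, -0.0005] twist [-0.8, -0.017, -0.008] |o| 0.006 deg 4.0
  max dq/row [0.029 0.084 0.05  0.171 0.141 0.21 ] end q [-1.06  0.6   2.08  1.91  0.51  0.64]
15 rows offset [0.0, -0.0019, 0.0008] twist [-0.6, -0.003, -0.006] |o| 0.002 deg 3.0
  max dq/row [0.021 0.021 0.045 0.248 0.071 0.263] end q [-0.8   0.65  1.46  0.    1.04  2.68]
alt with more steps
5 rows offset [0.0, -0.0161, -0.0022] twist [-1.0, -0.035, -0.011] |o| 0.016 deg 5.0
  max dq/row [0.034 0.132 0.046 0.063 0.194 0.159] end q [-1.17  0.7   2.23  2.21  0.91  0.2 ]
10 rows offset [0.0, -0.0029, -0.0014] twist [-0.6, -0.007, -0.007] |o| 0.003 deg 3.0
  max dq/row [0.02  0.047 0.043 0.23  0.096 0.245] end q [-0.97  0.44  1.87  0.68  0.49  1.95]
10 rows offset [0.0, -0.0029, 0.0009] twist [-0.6, 0.0, 0.0] |o| 0.003 deg 3.0
  max dq/row [0.021 0.023 0.047 0.146 0.07  0.157] end q [-0.8   0.59  1.42  0.    1.14  2.68]
5 rows offset [0.0, 0.0, 0.0143] twist [0.0, 0.0, 0.0] |o| 0.014 deg 0.0
  max dq/row [0.    0.019 0.013 0.    0.029 0.   ] end q [-0.8   0.67  1.47  0.    1.    2.68]
```

```bash
python3 -m inch '[{"offset":[0,0,0],"twist":[0,0,0],"claw":0},{"offset":[0,-0.006,0],"twist":[0,0,0],"claw":0},{"offset":[0,-0.008,0],"twist":[0,0,0],"claw":0},{"offset":[0,-0.008,0],"twist":[0,0,0],"claw":0},{"offset":[0,-0.008,0],"twist":[0,0,0],"claw":0}]' 100
python3 -m inch '[{"offset":[0,-0.0064,-0.0005],"twist":[-0.8,-0.017,-0.008],"claw":0},{"offset":[0,-0.0064,-0.0005],"twist":[-0.8,-0.017,-0.008],"claw":0},{"offset":[0,-0.0064,-0.0005],"twist":[-0.8,-0.017,-0.008],"claw":0},{"offset":[0,-0.0064,-0.0005],"twist":[-0.8,-0.017,-0.008],"claw":0},{"offset":[0,-0.0064,-0.0005],"twist":[-0.8,-0.017,-0.008],"claw":0}]'
python3 -m inch '[{"offset":[0,-0.0064,-0.0005],"twist":[-0.8,-0.017,-0.008],"claw":0},{"offset":[0,-0.0064,-0.0005],"twist":[-0.8,-0.017,-0.008],"claw":0},{"offset":[0,-0.0064,-0.0005],"twist":[-0.8,-0.017,-0.008],"claw":0},{"offset":[0,-0.0064,-0.0005],"twist":[-0.8,-0.017,-0.008],"claw":0},{"offset":[0,-0.0064,-0.0005],"twist":[-0.8,-0.017,-0.008],"claw":0}]'
python3 - <<'E'
from go import *
M,q=now()
M,q=step(M,tgt(0,.016,.15,90,0,180),20,q)
E
```

```text
t: 9.25
position: [0.4738, -0.3639, 0.0884]
tcp_rot: [-0.418, 0.609, -0.558, 0.379]
contact_force: [-0.2, -0.4, -4.8]
width: 0.218
finger_force: 97.5
t: 9.75
position: [0.4777, -0.3643, 0.1205]
tcp_rot: [-0.481, 0.695, -0.442, 0.301]
contact_force: [0.9, 0.9, -5.9]
width: 0.208
finger_force: 97.9
t: 10.25
position: [0.4916, -0.3683, 0.1489]
tcp_rot: [-0.529, 0.758, -0.314, 0.215]
contact_force: [-0.3, 1.4, -6.8]
width: 0.215
finger_force: 97.8
now stand [-0.0298  0.017   0.1489] F [-0.3  1.4 -6.8] w 0.215 ff 97.8 t 10.25
20 rows offset [0.0, -0.0014, 0.0006] twist [-0.447, -0.006, -0.006] |o| 0.002 deg 2.24
  max dq/row [0.015 0.016 0.034 0.192 0.054 0.203] end q [-0.8   0.65  1.46  0.    1.04  2.68]
```

Slab is held in the air (about 6 N weight). I'll continue to upright.

```bash
python3 -m inch '[{"offset":[0,-0.0014,0.0006],"twist":[-0.447,-0.006,-0.006],"claw":0},{"offset":[0,-0.0014,0.0006],"twist":[-0.447,-0.006,-0.006],"claw":0},{"offset":[0,-0.0014,0.0006],"twist":[-0.447,-0.006,-0.006],"claw":0},{"offset":[0,-0.0014,0.0006],"twist":[-0.447,-0.006,-0.006],"claw":0},{"offset":[0,-0.0014,0.0006],"twist":[-0.447,-0.006,-0.006],"claw":0}]' | head -1
python3 -m inch '[{"offset":[0,-0.0014,0.0006],"twist":[-0.447,-0.006,-0.006],"claw":0},{"offset":[0,-0.0014,0.0006],"twist":[-0.447,-0.006,-0.006],"claw":0},{"offset":[0,-0.0014,0.0006],"twist":[-0.447,-0.006,-0.006],"claw":0},{"offset":[0,-0.0014,0.0006],"twist":[-0.447,-0.006,-0.006],"claw":0},{"offset":[0,-0.0014,0.0006],"twist":[-0.447,-0.006,-0.006],"claw":0}]'| head -1
python3 -m inch '[{"offset":[0,-0.0014,0.0006],"twist":[-0.447,-0.006,-0.006],"claw":0},{"offset":[0,-0.0014,0.0006],"twist":[-0.447,-0.006,-0.006],"claw":0},{"offset":[0,-0.0014,0.0006],"twist":[-0.447,-0.006,-0.006],"claw":0},{"offset":[0,-0.0014,0.0006],"twist":[-0.447,-0.006,-0.006],"claw":0},{"offset":[0,-0.0014,0.0006],"twist":[-0.447,-0.006,-0.006],"claw":0}]'| head -1
python3 -m inch '[{"offset":[0,-0.0014,0.0006],"twist":[-0.447,-0.006,-0.006],"claw":0},{"offset":[0,-0.0014,0.0006],"twist":[-0.447,-0.006,-0.006],"claw":0},{"offset":[0,-0.0014,0.0006],"twist":[-0.447,-0.006,-0.006],"claw":0},{"offset":[0,-0.0014,0.0006],"twist":[-0.447,-0.006,-0.006],"claw":0},{"offset":[0,-0.0014,0.0006],"twist":[-0.447,-0.006,-0.006],"claw":0}]'
python3 - <<'E'
from go import *
from h import *
from plant import optics
M,q=now()
step(M,tgt(0,.016,.1283,90,0,180),5,q)
s=optics.snapshot("wrist");t=optics.snapshot("scene");np.savez("w2.npz",**s);np.savez("s2.npz",**t)
cv2.imwrite("pics/a2.png",np.hstack([cv2.resize(s["frame"],(400,300)),cv2.resize(t["frame"][120:340,130:390],(400,300))])[:,:,::-1])
E
```

```text
t: 10.75
t: 11.25
t: 11.75
t: 12.25
position: [0.5179, -0.378, 0.1479]
tcp_rot: [-0.576, 0.817, 0.002, -0.0]
contact_force: [0.2, 0.1, -4.9]
width: 0.217
finger_force: 97.9
now stand [-0.0018  0.0167  0.1479] F [ 0.2  0.1 -4.9] w 0.217 ff 97.9 t 12.25
5 rows offset [0.0001, -0.0004, 0.0039] twist [0.01, 0.005, -0.004] |o| 0.004 deg 0.06
  max dq/row [0.    0.005 0.003 0.    0.009 0.   ] end q [-0.8   0.67  1.47  0.    1.    2.68]
```

View pics/a2.png

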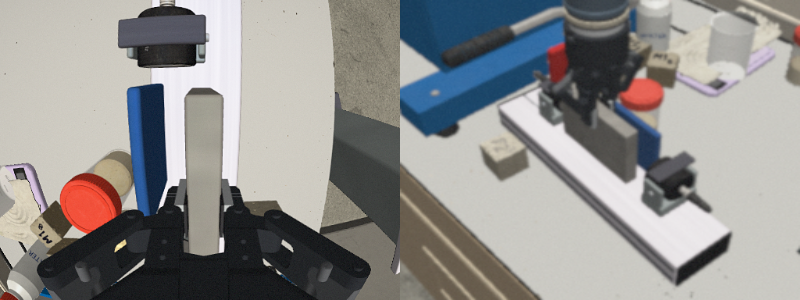

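Left: the slab hangs upright between the pads, parallel to the backrest, with the far finger clear of it. Right: the slab's lower edge is just above the bed. Lowering to contact.

```bash
python3 -m inch '[{"offset":[0,0,0.004],"twist":[0,0,0],"claw":0},{"offset":[0,0,0.004],"twist":[0,0,0],"claw":0},{"offset":[0,0,0.004],"twist":[0,0,0],"claw":0},{"offset":[0,0,0.002],"twist":[0,0,0],"claw":0},{"offset":[0,0,0],"twist":[0,0,0],"claw":0}]'
python3 -m inch '[{"offset":[0,0,0.001],"twist":[0,0,0],"claw":0},{"offset":[0,0,0.001],"twist":[0,0,0],"claw":0},{"offset":[0,0,0.001],"twist":[0,0,0],"claw":0},{"offset":[0,0,0],"twist":[0,0,0],"claw":0},{"offset":[0,0,0],"twist":[0,0,0],"claw":0}]'
python3 -m inch '[{"offset":[0,0,0.001],"twist":[0,0,0],"claw":0},{"offset":[0,0,0.001],"twist":[0,0,0],"claw":0},{"offset":[0,0,0],"twist":[0,0,0],"claw":0},{"offset":[0,0,0],"twist":[0,0,0],"claw":0},{"offset":[0,0,0],"twist":[0,0,0],"claw":0}]'
python3 - <<'E'
from plant import r
print(r.sense()["wrist_torque"])
E
```

```text
t: 12.85
position: [0.5204, -0.3803, 0.1345]
tcp_rot: [-0.576, 0.817, -0.002, 0.001]
contact_force: [-0.1, 0.2, -4.5]
width: 0.218
finger_force: 98.5
t: 13.35
position: [0.521, -0.3807, 0.1321]
tcp_rot: [-0.577, 0.817, -0.002, 0.001]
contact_force: [0.4, -0.6, -5.2]
width: 0.217
finger_force: 98.5
t: 13.85
position: [0.521, -0.3807, 0.1301]
tcp_rot: [-0.576, 0.817, -0.002, 0.001]
contact_force: [0.2, -0.8, -5.6]
width: 0.218
finger_force: 98.5
[-0.02088532  0.00985932 -0.04750749]
```

```bash
python3 -m inch '[{"offset":[0,0,0.001],"twist":[0,0,0],"claw":0},{"offset":[0,0,0.001],"twist":[0,0,0],"claw":0},{"offset":[0,0,0],"twist":[0,0,0],"claw":0},{"offset":[0,0,0],"twist":[0,0,0],"claw":0},{"offset":[0,0,0],"twist":[0,0,0],"claw":0}]'|grep -E "posi|contact"
python3 -m inch '[{"offset":[0,0,0.001],"twist":[0,0,0],"claw":0},{"offset":[0,0,0],"twist":[0,0,0],"claw":0},{"offset":[0,0,0],"twist":[0,0,0],"claw":0},{"offset":[0,0,0],"twist":[0,0,0],"claw":0},{"offset":[0,0,0],"twist":[0,0,0],"claw":0}]'|grep -E "posi|contact"
```

```text
position: [0.5212, -0.3807, 0.1286]
contact_force: [0.5, 1.6, -0.6]
position: [0.5214, -0.3806, 0.1285]
contact_force: [-0.7, 4.0, 5.8]
```

```bash
python3 -m inch '[{"offset":[0,0,0],"twist":[0,0,0],"claw":0.25},{"offset":[0,0,0],"twist":[0,0,0],"claw":0.3},{"offset":[0,0,0],"twist":[0,0,0],"claw":0.36},{"offset":[0,0,0],"twist":[0,0,0],"claw":0.36},{"offset":[0,0,0],"twist":[0,0,0],"claw":0.36}]' 40
python3 - <<'E'
from go import *
from h import *
from plant import optics
M,q=now()
s=optics.snapshot("wrist");np.savez("w3.npz",**s)
t=optics.snapshot("scene");cv2.imwrite("pics/a3.png",np.hstack([cv2.resize(s["frame"],(400,300)),cv2.resize(t["frame"][170:300,200:360],(400,300))])[:,:,::-1])
E
```

```text
t: 15.35
position: [0.5209, -0.3809, 0.1269]
tcp_rot: [-0.576, 0.817, -0.002, 0.001]
contact_force: [0.7, -0.1, 0.2]
width: 0.364
finger_force: 0.0
now stand [0.002  0.0149 0.1269] F [ 0.7 -0.1  0.2] w 0.364 ff 0.0 t 15.35
```

View pics/a3.png

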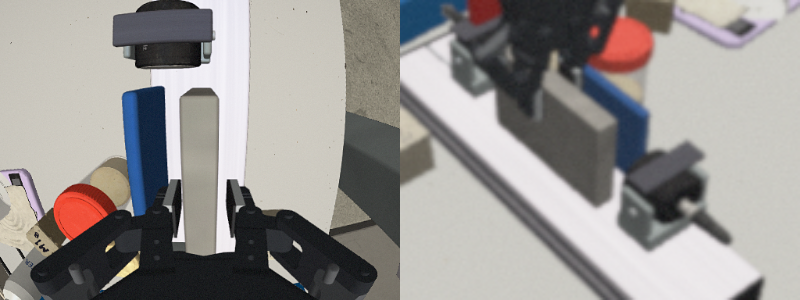

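Slab now stands freely upright with clearance to both fingers. I'll retreat up, then come around in front tilted and push it low into the backrest.

```bash
python3 -m inch '[{"offset":[0,0,-0.005],"twist":[0,0,0],"claw":0.36},{"offset":[0,0,-0.015],"twist":[0,0,0],"claw":0.36},{"offset":[0,0,-0.02],"twist":[0,0,0],"claw":0.36},{"offset":[0,0,-0.02],"twist":[0,0,0],"claw":0.36},{"offset":[0,0,-0.02],"twist":[0,0,0],"claw":0.36}]'
python3 - <<'E'
from go import *
M,q=now()
M,q=step(M,tgt(-.1,.016,.2,60,0,180),10,q)
M,q=step(M,tgt(-.08,.016,.066,60,0,180),5,q)
M,q=step(M,tgt(-.03,.016,.066,60,0,180),5,q)
M,q=step(M,tgt(.01,.016,.066,60,0,180),10,q)
E
```

```text
t: 15.95
position: [0.5208, -0.3808, 0.2093]
tcp_rot: [-0.577, 0.817, -0.003, 0.001]
contact_force: [1.0, -0.4, 0.6]
width: 0.358
finger_force: 0.0
now stand [0.0019 0.0151 0.2093] F [ 1.  -0.4  0.6] w 0.358 ff 0.0 t 15.95
10 rows offset [-0.0001, 0.0102, -0.0015] twist [0.592, -0.002, -0.001] |o| 0.01 deg 2.96
  max dq/row [0.038 0.033 0.064 0.184 0.076 0.213] end q [-1.08  0.37  2.02  0.82  0.48  1.72]
5 rows offset [0.0, 0.0099, 0.0252] twist [0.0, 0.0, 0.0] |o| 0.027 deg 0.0
  max dq/row [0.007 0.065 0.017 0.196 0.053 0.201] end q [-1.05  0.69  2.07  1.65  0.33  0.85]
5 rows offset [0.0, -0.0087, 0.005] twist [0.0, 0.0, 0.0] |o| 0.01 deg 0.0
  max dq/row [0.015 0.004 0.023 0.051 0.007 0.066] end q [-0.97  0.7   1.95  1.41  0.3   1.17]
10 rows offset [0.0, -0.0035, 0.002] twist [0.0, 0.0, 0.0] |o| 0.004 deg 0.0
  max dq/row [0.005 0.002 0.009 0.021 0.001 0.027] end q [-0.93  0.72  1.86  1.2   0.3   1.43]
```

```bash
python3 -m inch '[{"offset":[0,0.0102,-0.0015],"twist":[0.592,0,0],"claw":0},{"offset":[0,0.0102,-0.0015],"twist":[0.592,0,0],"claw":0},{"offset":[0,0.0102,-0.0015],"twist":[0.592,0,0],"claw":0},{"offset":[0,0.0102,-0.0015],"twist":[0.592,0,0],"claw":0},{"offset":[0,0.0102,-0.0015],"twist":[0.592,0,0],"claw":0}]' |head -1
python3 -m inch '[{"offset":[0,0.0102,-0.0015],"twist":[0.592,0,0],"claw":0},{"offset":[0,0.0102,-0.0015],"twist":[0.592,0,0],"claw":0},{"offset":[0,0.0102,-0.0015],"twist":[0.592,0,0],"claw":0},{"offset":[0,0.0102,-0.0015],"twist":[0.592,0,0],"claw":0},{"offset":[0,0.0102,-0.0015],"twist":[0.592,0,0],"claw":0}]' |head -1
python3 - <<'E'
from go import *
from h import *
from plant import optics
M,q=now()
M,q=step(M,tgt(-.08,.016,.066,60,0,180),8,q)
s=optics.snapshot("top");W=cloud(s);z=W[...,2];v,u=np.indices(z.shape)
m=((abs(z-.155)<.008)&(u>200)&(u<290)&(v>180)&(v<270)).astype(np.uint8)
f=s["frame"].astype(int);m&=(abs(f[...,2]-f[...,0])<25).astype(np.uint8)
k,l,st,_=cv2.connectedComponentsWithStats(m);i=1+np.argmax(st[1:,4]);P_=W[l==i];R_=rect(P_);print(st[i],R_[:3],[ (SR.T@(np.r_[b,0]-O)).round(4).tolist() for b in R_[3]])
E
```

```text
t: 16.45
t: 16.95
now stand [-0.0996  0.0149  0.1995] F [ 0.8 -0.4  0. ] w -0.003 ff 0.0 t 16.95
8 rows offset [-0.0002, 0.0063, 0.0157] twist [-0.005, -0.005, 0.001] |o| 0.017 deg 0.04
  max dq/row [0.004 0.04  0.011 0.121 0.033 0.124] end q [-1.05  0.69  2.07  1.65  0.33  0.85]
[218 215  69  34 718] (array([ 0.5248, -0.3793]), array([0.1396, 0.0201]), 70.5) [[-0.0049, -0.052, 0.0], [0.0153, -0.0521, 0.0], [0.0152, 0.0876, 0.0], [-0.0049, 0.0876, 0.0]]
```

Slab stands aligned at stand x≈5 mm, y≈18 mm; it has 25 mm to go. Approaching low in front.

```bash
python3 -m inch '[{"offset":[0,0.0101,0.0251],"twist":[0,0,0],"claw":0},{"offset":[0,0.0101,0.0251],"twist":[0,0,0],"claw":0},{"offset":[0,0.0101,0.0251],"twist":[0,0,0],"claw":0},{"offset":[0,0.0101,0.0251],"twist":[0,0,0],"claw":0},{"offset":[0,0.0101,0.0251],"twist":[0,0,0],"claw":0}]' |head -2
python3 -m inch '[{"offset":[0,-0.0087,0.005],"twist":[0,0,0],"claw":0},{"offset":[0,-0.0087,0.005],"twist":[0,0,0],"claw":0},{"offset":[0,-0.0087,0.005],"twist":[0,0,0],"claw":0},{"offset":[0,-0.005,0.003],"twist":[0,0,0],"claw":0},{"offset":[0,0,0],"twist":[0,0,0],"claw":0}]' 
python3 -c "
from go import *
M,q=now();step(M,tgt(.0,.017,.066,60,0,180),10,q)"
```

```text
t: 17.5
position: [0.4444, -0.3544, 0.0641]
t: 18.0
position: [0.4788, -0.3664, 0.0651]
tcp_rot: [-0.558, 0.788, -0.213, 0.149]
contact_force: [0.4, 0.5, 0.2]
width: -0.002
finger_force: 0.0
now stand [-0.0425  0.0146  0.0651] F [0.4 0.5 0.2] w -0.002 ff 0.0 t 18.0
10 rows offset [-0.0002, -0.0037, 0.002] twist [-0.003, -0.002, 0.001] |o| 0.004 deg 0.02
  max dq/row [0.006 0.002 0.01  0.024 0.002 0.031] end q [-0.94  0.72  1.88  1.26  0.3   1.37]
```

```bash
for i in 1 2; do python3 -m inch '[{"offset":[0,-0.0037,0.002],"twist":[0,0,0],"claw":0},{"offset":[0,-0.0037,0.002],"twist":[0,0,0],"claw":0},{"offset":[0,-0.0037,0.002],"twist":[0,0,0],"claw":0},{"offset":[0,-0.0037,0.002],"twist":[0,0,0],"claw":0},{"offset":[0,-0.0037,0.002],"twist":[0,0,0],"claw":0}]' |grep -E "posi|contact"; done
python3 - <<'E'
from go import *
from h import *
from plant import optics
M,q=now()
s=optics.snapshot("top");W=cloud(s);z=W[...,2];v,u=np.indices(z.shape);f=s["frame"].astype(int)
m=((abs(z-.155)<.012)&(u>200)&(u<300)&(v>180)&(v<270)&(abs(f[...,2]-f[...,0])<25)&(f.sum(-1)>230)).astype(np.uint8)
k,l,st,_=cv2.connectedComponentsWithStats(m);i=1+np.argmax(st[1:,4]);P_=W[l==i];R_=rect(P_);print(st[i],R_[:3],[ (SR.T@(np.r_[b,0]-O)).round(4).tolist() for b in R_[3]],np.percentile(P_[:,2],[5,95]))
E
```

```text
position: [0.4966, -0.3721, 0.0642]
contact_force: [-0.7, -0.6, -0.1]
position: [0.5156, -0.3785, 0.0647]
contact_force: [-4.0, 1.3, 0.7]
now stand [-0.0037  0.0155  0.0647] F [-4.   1.3  0.7] w -0.006 ff 2.0 t 19.0
[223 203  68  35 785] (array([ 0.548 , -0.3877]), array([0.1399, 0.0233]), 70.5) [[0.0181, -0.0524, 0.0], [0.0414, -0.0524, 0.0], [0.0414, 0.0876, 0.0], [0.0182, 0.0876, 0.0]] [0.14685063 0.15654417]
```

```bash
python3 -m inch '[{"offset":[0,-0.0017,0.001],"twist":[0,0,0],"claw":0},{"offset":[0,-0.0017,0.001],"twist":[0,0,0],"claw":0},{"offset":[0,-0.0017,0.001],"twist":[0,0,0],"claw":0},{"offset":[0,-0.0017,0.001],"twist":[0,0,0],"claw":0},{"offset":[0,0,0],"twist":[0,0,0],"claw":0}]' |grep -E "posi|contact"
python3 -m inch '[{"offset":[0,-0.0017,0.001],"twist":[0,0,0],"claw":0},{"offset":[0,-0.0017,0.001],"twist":[0,0,0],"claw":0},{"offset":[0,0,0],"twist":[0,0,0],"claw":0},{"offset":[0,0,0],"twist":[0,0,0],"claw":0},{"offset":[0,0,0],"twist":[0,0,0],"claw":0}]' |grep -E "posi|contact"
python3 -c "
from go import *
now()"
```

```text
position: [0.5237, -0.3816, 0.0644]
contact_force: [-1.9, 0.7, -1.1]
position: [0.5276, -0.3832, 0.0649]
contact_force: [-1.5, 0.7, -0.5]
now stand [0.0091 0.015  0.0649] F [-1.5  0.7 -0.5] w -0.004 ff 0.7 t 20.05
```

```bash
python3 -m inch '[{"offset":[0,-0.0017,0.001],"twist":[0,0,0],"claw":0},{"offset":[0,-0.0017,0.001],"twist":[0,0,0],"claw":0},{"offset":[0,0,0],"twist":[0,0,0],"claw":0},{"offset":[0,0,0],"twist":[0,0,0],"claw":0},{"offset":[0,0,0],"twist":[0,0,0],"claw":0}]' |grep -E "posi|contact"
python3 -m inch '[{"offset":[0,-0.0017,0.001],"twist":[0,0,0],"claw":0},{"offset":[0,-0.0009,0.0005],"twist":[0,0,0],"claw":0},{"offset":[0,0,0],"twist":[0,0,0],"claw":0},{"offset":[0,0,0],"twist":[0,0,0],"claw":0},{"offset":[0,0,0],"twist":[0,0,0],"claw":0}]' |grep -E "posi|contact"
python3 -c "
from go import *
now()"
```

```text
position: [0.5293, -0.3837, 0.0645]
contact_force: [-9.8, 2.6, 2.8]
position: [0.5293, -0.3836, 0.0644]
contact_force: [-23.1, 5.7, 11.0]
now stand [0.0108 0.0152 0.0644] F [-23.1   5.7  11. ] w -0.004 ff 0.9 t 21.05
```

Force jumped to about 25 N with the slab stopped, so it is seated against the backrest. Backing off and up, then checking press clearance for the handle approach.

```bash
python3 -m inch '[{"offset":[0,0.01,-0.006],"twist":[0,0,0],"claw":0},{"offset":[0,0.017,-0.01],"twist":[0,0,0],"claw":0},{"offset":[0,0.017,-0.01],"twist":[0,0,0],"claw":0},{"offset":[0,0.017,-0.01],"twist":[0,0,0],"claw":0},{"offset":[0,0.008,-0.005],"twist":[0,0,0],"claw":0}]' |head -2
python3 -m inch '[{"offset":[0,-0.017,-0.035],"twist":[0,0,0],"claw":0},{"offset":[0,-0.017,-0.035],"twist":[0,0,0],"claw":0},{"offset":[0,-0.017,-0.035],"twist":[0,0,0],"claw":0},{"offset":[0,-0.017,-0.035],"twist":[0,0,0],"claw":0},{"offset":[0,-0.017,-0.035],"twist":[0,0,0],"claw":0}]' |head -2
cat > look.py <<'E'
from go import *
from h import *
from plant import optics
def look():
    s=optics.snapshot("top");W=cloud(s);z=W[...,2];v,u=np.indices(z.shape);f=s["frame"].astype(int)
    SW=(W-O)@SR
    m=((abs(z-.155)<.012)&(u>200)&(u<310)&(v>180)&(v<270)&(abs(f[...,2]-f[...,0])<25)&(f.sum(-1)>230)).astype(np.uint8)
    k,l,st,_=cv2.connectedComponentsWithStats(m);i=1+np.argmax(st[1:,4]);P_=W[l==i];R_=rect(P_)
    print("slab top",st[i][4],R_[1:3],[ (SR.T@(np.r_[b,0]-O)).round(4).tolist()[:2] for b in R_[3]],np.percentile(P_[:,2],[5,95]).round(4))
    m=((f[...,0]>f[...,1]+60)&(abs(SW[...,0]-.03)<.03)&(SW[...,1]>.06)&(SW[...,1]<.2)&(z>.185)).astype(np.uint8)
    if m.sum()>20: print("handle",m.sum(),[(SR.T@(np.r_[b,0]-O)).round(4).tolist()[:2] for b in rect(W[m>0])[3]])
    return s
E
python3 - <<'E'
from look import *
look();M,q=now()
s=dict(np.load("top0.npz"));W=cloud(s);W=W[(s["depth"]>0)]
for name in["scene0.npz"]:
    t=dict(np.load(name));W2=cloud(t);W=np.r_[W,W2[t["depth"]>0]]
for z0 in(.03,.1,.2,.3,.4,.5):
    m=(W[:,2]>z0)&(W[:,1]>-.25)&(W[:,1]<.5)&(W[:,0]>.3)&(W[:,0]<.85); A=W[m]
    near=A[np.argsort(A[:,1])[:5]] if len(A) else [];print("z>",z0,"n",len(A),"min y",np.round(near[:2],3).tolist() if len(A) else None,"min x",np.round(A[:,0].min(),3) if len(A) else None)
T=tgt(.031,.144,.25,90,0,180);M1,q1=step(M,T,15,q)
def seg(q):
    a1,d1,L1,e,L2,lat,TT,b=P
    A=Ro.from_euler('z',q[0])*Ro.from_euler('y',q[1]);el=np.array([0,0,d1])+A.apply([0,lat,L1]);B=A*Ro.from_euler('y',q[2]);return el,el+B.apply([e,0,0]),el+B.apply([e,0,L2])
print([x.round(3) for x in seg(q1)])
E
```

```text
t: 21.55
position: [0.4576, -0.3587, 0.0663]
t: 22.05
position: [0.4484, -0.3549, 0.2406]
slab top 731 (array([0.1397, 0.023 ]), 70.2) [[0.0165, -0.0522], [0.0395, -0.0523], [0.0401, 0.0874], [0.0172, 0.0875]] [0.1509 0.1567]
handle 91 [[0.0155, 0.1392], [0.0451, 0.1383], [0.0454, 0.1496], [0.0159, 0.1504]]
now stand [-0.0722  0.0131  0.2474] F [ 0.5 -0.2  3.9] w -0.003 ff 0.0 t 22.1
z> 0.03 n 71931 min y [[0.455, -0.25, 0.048], [0.736, -0.25, 0.051]] min x 0.445
z> 0.1 n 58259 min y [[0.587, -0.25, 0.117], [0.563, -0.25, 0.126]] min x 0.516
z> 0.2 n 46975 min y [[0.841, -0.167, 0.289], [0.841, -0.166, 0.321]] min x 0.537
z> 0.3 n 35726 min y [[0.841, -0.166, 0.321], [0.85, -0.166, 0.316]] min x 0.537
z> 0.4 n 597 min y [[0.727, -0.024, 0.431], [0.721, -0.023, 0.419]] min x 0.705
z> 0.5 n 0 min y None min x None
15 rows offset [-0.0087, -0.0067, 0.0018] twist [-0.411, -0.004, 0.001] |o| 0.011 deg 2.06
  row 13 unreached 2.3124776594340448e-05
  row 14 unreached 0.000321992533515429
  max dq/row [0.039 0.024 0.042 0.101 0.052 0.128] end q [-0.61  0.54  1.35  0.02  1.25  2.85]
[array([ 0.312, -0.082,  0.778]), array([ 0.283, -0.061,  0.67 ]), array([ 0.588, -0.274,  0.547])]
```

Run:
```python
from go import *
M,q=now()
M1,q1=step(M,tgt(-.04,.08,.27,75,0,135),10,q)
M1,q1=step(M1,tgt(.0305,.1445,.25,90,0,90),10,q1)
M1,q1=step(M1,tgt(.0305,.1445,.155,90,0,90),5,q1)
M1,q1=step(M1,tgt(.0305,.0895,.155,90,0,90),10,q1)
```

```text
now stand [-0.0722  0.0131  0.2474] F [ 0.5 -0.2  3.9] w -0.003 ff 0.0 t 22.1
10 rows offset [-0.0051, -0.0061, -0.0005] twist [-0.298, -0.13, -0.892] |o| 0.008 deg 4.75
  max dq/row [0.027 0.004 0.031 0.07  0.036 0.026] end q [-0.79  0.34  1.67  0.15  0.89  1.82]
10 rows offset [0.0035, -0.0088, 0.0032] twist [-0.118, -0.284, -0.895] |o| 0.01 deg 4.73
  max dq/row [0.022 0.021 0.038 0.017 0.041 0.054] end q [-0.6   0.54  1.35  0.    1.25  1.31]
5 rows offset [0.0, 0.0, 0.019] twist [0.0, 0.0, 0.0] |o| 0.019 deg 0.0
  max dq/row [0.    0.023 0.021 0.    0.04  0.   ] end q [-0.6   0.65  1.44  0.    1.06  1.31]
10 rows offset [0.0, 0.0055, 0.0] twist [0.0, 0.0, 0.0] |o| 0.006 deg 0.0
  max dq/row [0.008 0.001 0.002 0.    0.001 0.008] end q [-0.68  0.66  1.42 -0.    1.07  1.23]
```

```bash
for i in 1 2; do python3 -m inch '[{"offset":[-0.0051,-0.0061,-0.0005],"twist":[-0.298,-0.13,-0.892],"claw":0},{"offset":[-0.0051,-0.0061,-0.0005],"twist":[-0.298,-0.13,-0.892],"claw":0},{"offset":[-0.0051,-0.0061,-0.0005],"twist":[-0.298,-0.13,-0.892],"claw":0},{"offset":[-0.0051,-0.0061,-0.0005],"twist":[-0.298,-0.13,-0.892],"claw":0},{"offset":[-0.0051,-0.0061,-0.0005],"twist":[-0.298,-0.13,-0.892],"claw":0}]'|head -1;done
for i in 1 2; do python3 -m inch '[{"offset":[0.0035,-0.0088,0.0032],"twist":[-0.118,-0.284,-0.895],"claw":0.5},{"offset":[0.0035,-0.0088,0.0032],"twist":[-0.118,-0.284,-0.895],"claw":0.5},{"offset":[0.0035,-0.0088,0.0032],"twist":[-0.118,-0.284,-0.895],"claw":0.5},{"offset":[0.0035,-0.0088,0.0032],"twist":[-0.118,-0.284,-0.895],"claw":0.5},{"offset":[0.0035,-0.0088,0.0032],"twist":[-0.118,-0.284,-0.895],"claw":0.5}]'|head -1;done
python3 - <<'E'
from go import *
from h import *
from plant import optics
M,q=now()
step(M,tgt(.0305,.1445,.155,90,0,90),5,q)
s=optics.snapshot("wrist");t=optics.snapshot("scene");np.savez("w4.npz",**s)
cv2.imwrite("pics/a4.png",np.hstack([cv2.resize(s["frame"],(400,300)),cv2.resize(t["frame"][120:340,130:390],(400,300))])[:,:,::-1])
E
```

```text
t: 22.6
t: 23.1
t: 23.6
t: 24.1
now stand [0.0281 0.1477 0.2409] F [ 0.3 -0.3  0. ] w 0.499 ff 0.0 t 24.1
5 rows offset [0.0006, 0.0007, 0.0172] twist [-0.019, 0.023, 0.011] |o| 0.017 deg 0.16
  max dq/row [0.    0.021 0.019 0.001 0.038 0.001] end q [-0.6   0.65  1.44 -0.    1.06  1.31]
```

View pics/a4.png

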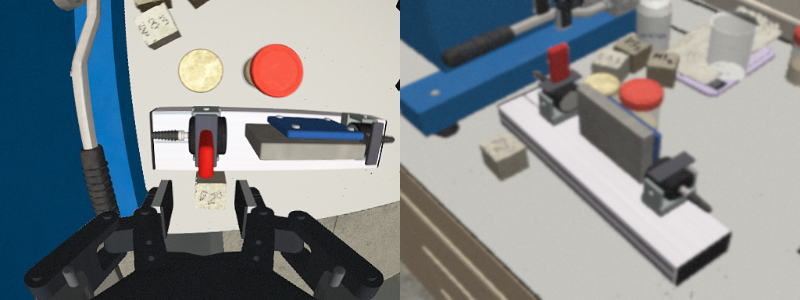

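The wrist view shows the red handle at (205,150) between the open fingers' lines. The scene view shows the slab flush against the backrest and the fingertips just above the handle, top centre. Descending and gripping gently.

```bash
python3 -m inch '[{"offset":[0.0006,0.0007,0.0172],"twist":[0,0.02,0],"claw":0.5},{"offset":[0.0006,0.0007,0.0172],"twist":[0,0.02,0],"claw":0.5},{"offset":[0.0006,0.0007,0.0172],"twist":[0,0.02,0],"claw":0.5},{"offset":[0.0006,0.0007,0.0172],"twist":[0,0.02,0],"claw":0.5},{"offset":[0.0006,0.0007,0.0172],"twist":[0,0,0],"claw":0.5}]'
python3 -m inch '[{"offset":[0,0,0],"twist":[0,0,0],"claw":0.3},{"offset":[0,0,0],"twist":[0,0,0],"claw":0.2},{"offset":[0,0,0],"twist":[0,0,0],"claw":0},{"offset":[0,0,0],"twist":[0,0,0],"claw":0},{"offset":[0,0,0],"twist":[0,0,0],"claw":0}]' 25
python3 -c "
from go import *
M,q=now();step(M,tgt(.0305,.0915,.155,90,0,90),10,q)"
```

```text
t: 24.7
position: [0.5899, -0.2685, 0.1544]
tcp_rot: [0.985, -0.17, -0.0, -0.004]
contact_force: [-0.6, -0.2, -1.1]
width: 0.502
finger_force: 0.0
t: 25.2
position: [0.5901, -0.2681, 0.1552]
tcp_rot: [0.986, -0.169, -0.001, -0.004]
contact_force: [-0.8, 0.2, -0.2]
width: 0.16
finger_force: 27.0
now stand [0.0296 0.1444 0.1552] F [-0.8  0.2 -0.2] w 0.16 ff 27.0 t 25.2
10 rows offset [0.0001, 0.0053, 0.0] twist [-0.009, 0.004, 0.002] |o| 0.005 deg 0.05
  max dq/row [0.008 0.001 0.002 0.001 0.001 0.007] end q [-0.68  0.65  1.42 -0.    1.07  1.23]
```

```bash
for i in 1 2 ; do python3 -m inch '[{"offset":[0,0.004,0],"twist":[0,0,0],"claw":0},{"offset":[0,0.004,0],"twist":[0,0,0],"claw":0},{"offset":[0,0.004,0],"twist":[0,0,0],"claw":0},{"offset":[0,0.004,0],"twist":[0,0,0],"claw":0},{"offset":[0,0.002,0],"twist":[0,0,0],"claw":0}]'|grep -E "posi|contact";done
for i in 1 2 ; do python3 -m inch '[{"offset":[0,0.002,0],"twist":[0,0,0],"claw":0},{"offset":[0,0.002,0],"twist":[0,0,0],"claw":0},{"offset":[0,0.002,0],"twist":[0,0,0],"claw":0},{"offset":[0,0.001,0],"twist":[0,0,0],"claw":0},{"offset":[0,0,0],"twist":[0,0,0],"claw":0}]'|grep -E "posi|contact";done
python3 -c "
from look import *
now();look()"
```

```text
position: [0.5837, -0.2857, 0.1552]
contact_force: [-2.2, 2.3, 5.6]
position: [0.578, -0.3015, 0.1552]
contact_force: [-0.7, 6.3, 7.3]
position: [0.5757, -0.3079, 0.1552]
contact_force: [-0.8, 5.4, 7.1]
position: [0.5735, -0.3139, 0.1552]
contact_force: [-0.7, 7.5, 7.2]
now stand [0.0293 0.0957 0.1552] F [-0.7  7.5  7.2] w 0.159 ff 30.4 t 27.2
slab top 583 (array([0.1243, 0.0224]), 70.0) [[0.0166, -0.0697], [0.039, -0.07], [0.0401, 0.0543], [0.0177, 0.0544]] [0.151  0.1566]
```

```bash
for i in 1 2 ; do python3 -m inch '[{"offset":[0,0.001,0],"twist":[0,0,0],"claw":0},{"offset":[0,0.001,0],"twist":[0,0,0],"claw":0},{"offset":[0,0.001,0],"twist":[0,0,0],"claw":0},{"offset":[0,0,0],"twist":[0,0,0],"claw":0},{"offset":[0,0,0],"twist":[0,0,0],"claw":0}]'|grep -E "posi|contact";done
python3 -c "
from look import *
now();look()"
```

```text
position: [0.5735, -0.3139, 0.1552]
contact_force: [2.0, 13.9, 9.7]
position: [0.5735, -0.3139, 0.1552]
contact_force: [5.4, 20.1, 9.0]
now stand [0.0293 0.0957 0.1552] F [ 5.4 20.1  9. ] w 0.161 ff 42.1 t 28.25
slab top 578 (array([0.1213, 0.0224]), 70.2) [[0.0168, -0.0696], [0.0392, -0.0697], [0.0398, 0.0517], [0.0175, 0.0518]] [0.1504 0.1568]
```

Blocked at 20 N with both ends in contact. I'll unload, release and retreat upward.

```bash
python3 -m inch '[{"offset":[0,-0.002,0],"twist":[0,0,0],"claw":0},{"offset":[0,-0.002,0],"twist":[0,0,0],"claw":0},{"offset":[0,0,0],"twist":[0,0,0],"claw":0},{"offset":[0,0,0],"twist":[0,0,0],"claw":0.25},{"offset":[0,0,0],"twist":[0,0,0],"claw":0.5}]'|grep -E "posi|contact"
python3 -m inch '[{"offset":[0,0,0],"twist":[0,0,0],"claw":0.5},{"offset":[0,0,0],"twist":[0,0,0],"claw":0.5},{"offset":[0,0,0],"twist":[0,0,0],"claw":0.5},{"offset":[0,0,0],"twist":[0,0,0],"claw":0.5},{"offset":[0,0,-0.01],"twist":[0,0,0],"claw":0.5}]'|grep -E "posi|contact|wid"
python3 -m inch '[{"offset":[0,0,-0.02],"twist":[0,0,0],"claw":0.5},{"offset":[0,0,-0.03],"twist":[0,0,0],"claw":0.5},{"offset":[0,0,-0.03],"twist":[0,0,0],"claw":0.5},{"offset":[0,0,-0.03],"twist":[0,0,0],"claw":0.5},{"offset":[0,0,-0.02],"twist":[0,0,0],"claw":0.5}]'|grep -E "posi|contact"
python3 -m inch '[{"offset":[-0.04,0,-0.01],"twist":[0,0,0],"claw":0.5},{"offset":[-0.04,0,-0.01],"twist":[0,0,0],"claw":0.5},{"offset":[-0.04,0,0],"twist":[0,0,0],"claw":0.5},{"offset":[-0.03,0,0],"twist":[0,0,0],"claw":0.5},{"offset":[0,0,0],"twist":[0,0,0],"claw":0.5}]'|grep -E "posi|contact"
python3 - <<'E'
from look import *
M,q=now();t=look();s=optics.snapshot("scene")
W=cloud(t);SW=(W-O)@SR;z=W[...,2];f=t["frame"].astype(int)
m=(abs(z-.155)<.006)&(abs(SW[...,0]-.028)<.02)&(abs(SW[...,1])<.085)&(abs(f[...,2]-f[...,0])<25)
print("tight",[ (SR.T@(np.r_[b,0]-O)).round(4).tolist()[:2] for b in rect(W[m])[3]])
cv2.imwrite("pics/a5.png",np.hstack([cv2.resize(t["frame"][170:290,160:320],(400,300),interpolation=2),cv2.resize(s["frame"][130:310,170:350],(400,300),interpolation=2)])[:,:,::-1])
E
```

```text
position: [0.5733, -0.3161, 0.1539]
contact_force: [6.0, 15.2, 1.3]
position: [0.5722, -0.3134, 0.1615]
contact_force: [-0.6, 1.4, -1.5]
width: 0.496
position: [0.5733, -0.32, 0.2964]
contact_force: [0.4, 0.1, 0.7]
position: [0.4278, -0.2674, 0.3146]
contact_force: [0.9, -0.9, 0.1]
now stand [-0.1236  0.0908  0.3146] F [ 0.9 -0.9  0.1] w 0.5 ff 0.0 t 30.3
slab top 733 (array([0.14  , 0.0237]), 71.1) [[0.0171, -0.0677], [0.0408, -0.0675], [0.0394, 0.0725], [0.0157, 0.0723]] [0.151  0.1566]
handle 94 [[0.0156, 0.0912], [0.0444, 0.0912], [0.0443, 0.1031], [0.0157, 0.103]]
tight [[0.0171, -0.0677], [0.0372, -0.0676], [0.0361, 0.0725], [0.0159, 0.0722]]
```

View pics/a5.png

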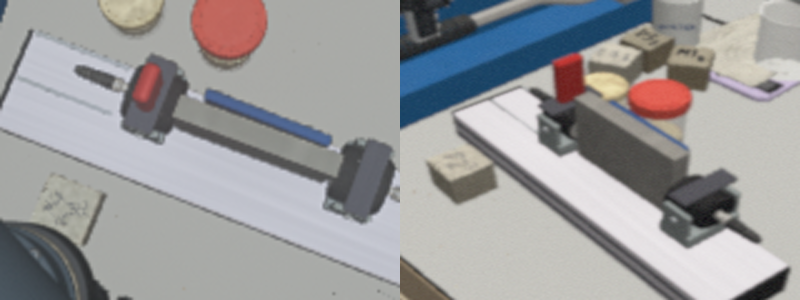

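Both views show the slab standing between the transducers by the backrest. I'll check for small gaps numerically with plane fits to the depth data.

```bash
cat > chk.py <<'E'
from look import *
def front(s,lab,xr,blue):
    W=cloud(s);SW=(W-O)@SR;f=s["frame"].astype(int)
    m=(s["depth"]>0)&(SW[...,0]>xr[0])&(SW[...,0]<xr[1])&(abs(SW[...,1])<.05)&(SW[...,2]>.075)&(SW[...,2]<.14)
    m&=(f[...,2]>f[...,0]+25) if blue else (abs(f[...,2]-f[...,0])<30)
    A=SW[m]
    if len(A)<30: print(lab,len(A));return
    for _ in range(4):
        c,_r,_,_=np.linalg.lstsq(np.c_[np.ones(len(A)),A[:,1],A[:,2]-.1],A[:,0],rcond=None)
        e=A[:,0]-np.c_[np.ones(len(A)),A[:,1],A[:,2]-.1]@c;A=A[abs(e)<2.5*e.std()+1e-4]
    print(lab,len(A),"x@z.1 mm",round(c[0]*1e3,2),"yaw deg",round(np.degrees(c[1]),2),"lean deg",round(np.degrees(c[2]),2),"sd",round(e.std()*1e3,2))
E
python3 - <<'E'
from chk import *
front(dict(np.load("scene0.npz")),"backrest scene0",(.02,.055),True)
front(dict(np.load("top0.npz")),"backrest top0",(.02,.055),True)
s=optics.snapshot("scene");t=optics.snapshot("top")
front(s,"slab scene",(.005,.035),False);front(t,"slab top",(.0,.035),False)
# tops, same camera
for lab,q in(("top0",dict(np.load("top0.npz"))),("top",t)):
    W=cloud(q);SW=(W-O)@SR;f=q["frame"].astype(int)
    m=(f[...,2]>f[...,0]+25)&(abs(SW[...,0]-.045)<.02)&(abs(SW[...,1])<.04)&(SW[...,2]>.13)
    print(lab,"backrest top x pct",np.percentile(SW[m][:,0],[0,2,50,98,100]).round(4),"z",np.percentile(SW[m][:,2],[2,50]).round(4))
W=cloud(t);SW=(W-O)@SR
# profile along y at x=.027 : height
for y in np.arange(-.09,-.05,.002):
    m=(abs(SW[...,1]-y)<.0012)&(abs(SW[...,0]-.027)<.007); print(round(y*1e3),np.round(np.sort(SW[m][:,2])[[0,len(SW[m])//2,-1]]*1e3) if m.sum() else None,end=" ")
print()
for y in np.arange(.06,.095,.002):
    m=(abs(SW[...,1]-y)<.0012)&(abs(SW[...,0]-.027)<.007); print(round(y*1e3),np.round(np.sort(SW[m][:,2])[[0,len(SW[m])//2,-1]]*1e3) if m.sum() else None,end=" ")
cv2.imwrite("pics/a6.png",cv2.resize(t["frame"][190:265,215:325,::-1],(800,545),interpolation=2))
E
```

```text
backrest scene0 672 x@z.1 mm 38.42 yaw deg 0.38 lean deg 0.08 sd 0.63
backrest top0 1
slab scene 671 x@z.1 mm 15.64 yaw deg -0.51 lean deg -0.03 sd 0.59
slab top 129 x@z.1 mm 16.74 yaw deg -0.53 lean deg -0.06 sd 0.13
top0 backrest top x pct [0.0394 0.0399 0.0441 0.0487 0.049 ] z [0.1406 0.1442]
top backrest top x pct [0.0397 0.04   0.0444 0.0489 0.0493] z [0.141  0.1441]
-90 [124. 126. 128.] -88 [123. 127. 129.] -86 [123. 126. 129.] -84 [116. 125. 129.] -82 [116. 118. 120.] -80 [116. 119. 121.] -78 [117. 120. 121.] -76 [116. 119. 121.] -74 [117. 119. 121.] -72 [118. 120. 120.] -70 [118. 118. 118.] -68 [154. 155. 155.] -66 [151. 154. 155.] -64 [154. 155. 156.] -62 [154. 155. 156.] -60 [152. 155. 158.] -58 [153. 155. 157.] -56 [154. 156. 157.] -54 [154. 155. 157.] -52 [152. 155. 157.] 
60 [152. 155. 157.] 62 [152. 154. 157.] 64 [153. 155. 157.] 66 [153. 154. 157.] 68 [153. 154. 155.] 70 [153. 155. 155.] 72 [153. 153. 155.] 74 [118. 121. 121.] 76 [118. 120. 121.] 78 [115. 120. 121.] 80 [117. 119. 122.] 82 [118. 119. 121.] 84 [117. 120. 126.] 86 [125. 126. 127.] 88 [124. 126. 129.] 90 [125. 157. 192.] 92 [187. 192. 194.] 94 [191. 193. 195.]
```

View pics/a6.png

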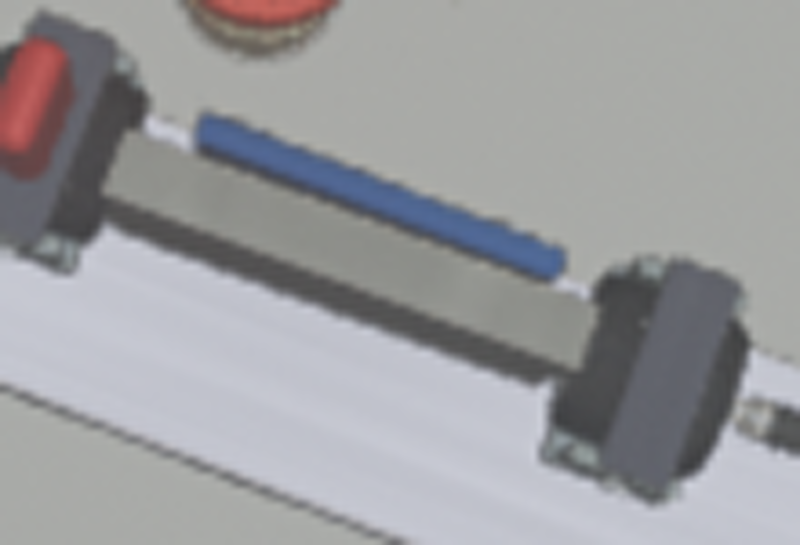

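The depth fits show the slab upright but about 3 mm off the backrest with 0.9° yaw. The first push probably met it high up with the knuckles, so it only leaned and then rocked back. I'll push again low, with two open fingertips either side of centre.

Run:
```python
from go import *
M,q=now()
M1,q1=step(M,tgt(-.09,.002,.2,50,0,90),15,q)
M1,q1=step(M1,tgt(-.06,.002,.061,50,0,90),5,q1)
M1,q1=step(M1,tgt(-.01,.002,.061,50,0,90),5,q1)
M1,q1=step(M1,tgt(.01,.002,.061,50,0,90),10,q1)
```

```text
now stand [-0.1185  0.09    0.3148] F [ 0.3 -0.2  0.8] w 0.498 ff 0.0 t 30.5
15 rows offset [-0.0007, 0.0059, 0.008] twist [-0.006, 0.535, -0.001] |o| 0.01 deg 2.68
  max dq/row [0.027 0.033 0.041 0.184 0.072 0.204] end q [-1.16  0.42  2.1   1.38  0.5  -0.47]
5 rows offset [-0.0133, 0.0, 0.0252] twist [0.0, 0.0, 0.0] |o| 0.028 deg 0.0
  max dq/row [0.012 0.072 0.011 0.16  0.024 0.17 ] end q [-1.11  0.77  2.11  2.08  0.54 -1.21]
5 rows offset [0.0077, 0.0, 0.0064] twist [0.0, 0.0, 0.0] |o| 0.01 deg 0.0
  max dq/row [0.017 0.002 0.023 0.02  0.015 0.037] end q [-1.03  0.77  2.    2.    0.46 -1.03]
10 rows offset [0.0015, 0.0, 0.0013] twist [0.0, 0.0, 0.0] |o| 0.002 deg 0.0
  max dq/row [0.003 0.001 0.005 0.005 0.003 0.008] end q [-1.    0.78  1.95  1.95  0.44 -0.95]
```

```bash
for i in 1 2 3; do python3 -m inch '[{"offset":[-0.0007,0.0059,0.008],"twist":[0,0.535,0],"claw":0.6},{"offset":[-0.0007,0.0059,0.008],"twist":[0,0.535,0],"claw":0.6},{"offset":[-0.0007,0.0059,0.008],"twist":[0,0.535,0],"claw":0.6},{"offset":[-0.0007,0.0059,0.008],"twist":[0,0.535,0],"claw":0.6},{"offset":[-0.0007,0.0059,0.008],"twist":[0,0.535,0],"claw":0.6}]'|head -1;done
python3 -m inch '[{"offset":[-0.0133,0,0.0252],"twist":[0,0,0],"claw":0.6},{"offset":[-0.0133,0,0.0252],"twist":[0,0,0],"claw":0.6},{"offset":[-0.0133,0,0.0252],"twist":[0,0,0],"claw":0.6},{"offset":[-0.0133,0,0.0252],"twist":[0,0,0],"claw":0.6},{"offset":[-0.0133,0,0.0252],"twist":[0,0,0],"claw":0.6}]'
python3 -c "
from go import *
M,q=now();M,q=step(M,tgt(-.015,.002,.061,50,0,90),5,q)"
```

```text
t: 31.0
t: 31.5
t: 32.0
t: 32.5
position: [0.4576, -0.3708, 0.0576]
tcp_rot: [0.926, -0.16, 0.337, 0.054]
contact_force: [-0.2, 0.7, -0.3]
width: 0.6
finger_force: 0.0
now stand [-0.061   0.0034  0.0576] F [-0.2  0.7 -0.3] w 0.6 ff 0.0 t 32.5
5 rows offset [0.0075, 0.0003, 0.0054] twist [-0.015, 0.004, -0.007] |o| 0.009 deg 0.09
  max dq/row [0.016 0.002 0.021 0.017 0.014 0.033] end q [-1.04  0.77  2.01  2.01  0.47 -1.05]
```

```bash
python3 -m inch '[{"offset":[0.0075,0.0003,0.0054],"twist":[0,0,0],"claw":0.6},{"offset":[0.0075,0.0003,0.0054],"twist":[0,0,0],"claw":0.6},{"offset":[0.0075,0.0003,0.0054],"twist":[0,0,0],"claw":0.6},{"offset":[0.0075,0.0003,0.0054],"twist":[0,0,0],"claw":0.6},{"offset":[0.0075,0.0003,0.0054],"twist":[0,0,0],"claw":0.6}]'|grep -E "posi|contact"
for i in 1 2 3; do python3 -m inch '[{"offset":[0.0015,0,0.0013],"twist":[0,0,0],"claw":0.6},{"offset":[0.0015,0,0.0013],"twist":[0,0,0],"claw":0.6},{"offset":[0.0015,0,0.0013],"twist":[0,0,0],"claw":0.6},{"offset":[0,0,0],"twist":[0,0,0],"claw":0.6},{"offset":[0,0,0],"twist":[0,0,0],"claw":0.6}]'|grep -E "posi|contact";done
python3 -c "
from go import *
M,q=now()"
```

```text
position: [0.501, -0.3873, 0.0621]
contact_force: [-0.3, 0.3, -0.0]
position: [0.505, -0.3878, 0.0629]
contact_force: [-0.4, 0.4, 0.5]
position: [0.511, -0.3898, 0.063]
contact_force: [-0.3, -1.4, 0.9]
position: [0.5166, -0.3918, 0.0629]
contact_force: [-0.2, -0.5, 0.7]
now stand [0.0016 0.0032 0.0629] F [-0.2 -0.5  0.7] w 0.599 ff 0.0 t 34.5
```

```bash
for i in 1 2 3; do python3 -m inch '[{"offset":[0.0015,0,0.0013],"twist":[0,0,0],"claw":0.6},{"offset":[0.0015,0,0.0013],"twist":[0,0,0],"claw":0.6},{"offset":[0,0,0],"twist":[0,0,0],"claw":0.6},{"offset":[0,0,0],"twist":[0,0,0],"claw":0.6},{"offset":[0,0,0],"twist":[0,0,0],"claw":0.6}]'|grep -E "posi|contact";done
python3 - <<'E'
from chk import *
M,q=now();s=optics.snapshot("scene");front(s,"slab scene",(.005,.035),False);t=optics.snapshot("top");front(t,"slab top",(.0,.035),False)
E
```

```text
position: [0.5202, -0.3931, 0.0628]
contact_force: [0.5, -0.4, -0.3]
position: [0.524, -0.3944, 0.0627]
contact_force: [-0.2, 0.1, 0.2]
position: [0.5275, -0.3955, 0.0625]
contact_force: [-1.9, 2.1, 0.5]
now stand [0.0131 0.0033 0.0625] F [-1.9  2.1  0.5] w 0.598 ff 1.3 t 36.0
slab scene 669 x@z.1 mm 17.01 yaw deg -0.27 lean deg 0.01 sd 0.6
slab top 215 x@z.1 mm 14.35 yaw deg -0.32 lean deg 8.16 sd 5.19
```

Contact made and the slab is moving without leaning (scene fit 15.6 → 17.0 mm; flush should be about 18.4). Continuing.

```bash
for i in 1 2; do python3 -m inch '[{"offset":[0.001,0,0.0009],"twist":[0,0,0],"claw":0.6},{"offset":[0.0005,0,0.0004],"twist":[0,0,0],"claw":0.6},{"offset":[0,0,0],"twist":[0,0,0],"claw":0.6},{"offset":[0,0,0],"twist":[0,0,0],"claw":0.6},{"offset":[0,0,0],"twist":[0,0,0],"claw":0.6}]'|grep -E "posi|contact";done
python3 - <<'E'
from chk import *
M,q=now();s=optics.snapshot("scene");front(s,"slab scene",(.005,.035),False)
E
```

```text
position: [0.5288, -0.396, 0.0624]
contact_force: [-6.2, 1.4, 2.6]
position: [0.5291, -0.396, 0.0622]
contact_force: [-12.5, 4.5, 8.1]
now stand [0.0149 0.0034 0.0622] F [-12.5   4.5   8.1] w 0.601 ff 6.5 t 37.1
slab scene 662 x@z.1 mm 18.45 yaw deg 0.32 lean deg 0.05 sd 0.61
```

Flush now: 18.45 mm, with yaw matching the backrest (0.32° vs 0.38°). Backing off and returning to the handle to re-seat the carriage.

```bash
python3 -m inch '[{"offset":[-0.004,0,-0.0034],"twist":[0,0,0],"claw":0.6},{"offset":[-0.01,0,-0.0085],"twist":[0,0,0],"claw":0.6},{"offset":[-0.015,0,-0.0127],"twist":[0,0,0],"claw":0.6},{"offset":[-0.015,0,-0.0127],"twist":[0,0,0],"claw":0.6},{"offset":[-0.01,0,-0.0085],"twist":[0,0,0],"claw":0.6}]'|grep -E "posi|contact"
python3 -m inch '[{"offset":[0.018,0,-0.03],"twist":[0,0,0],"claw":0.5},{"offset":[0.018,0,-0.03],"twist":[0,0,0],"claw":0.5},{"offset":[0.018,0,-0.03],"twist":[0,0,0],"claw":0.5},{"offset":[0.018,0,-0.03],"twist":[0,0,0],"claw":0.5},{"offset":[0.018,0,-0.03],"twist":[0,0,0],"claw":0.5}]'|grep -E "posi|contact"
python3 - <<'E'
from chk import *
M,q=now();s=optics.snapshot("scene");front(s,"slab scene",(.005,.035),False);look()
M,q=step(M,tgt(.03,.097,.25,90,0,90),15,q)
M,q=step(M,tgt(.03,.097,.155,90,0,90),5,q)
E
```

```text
position: [0.4645, -0.3739, 0.0633]
contact_force: [0.3, -0.4, -0.7]
position: [0.4387, -0.3662, 0.2376]
contact_force: [0.4, 0.9, -0.4]
now stand [-0.0804  0.0014  0.2376] F [ 0.4  0.9 -0.4] w 0.502 ff 0.0 t 38.15
slab scene 660 x@z.1 mm 18.4 yaw deg 0.25 lean deg -0.01 sd 0.61
slab top 727 (array([0.1397, 0.0223]), 69.9) [[0.0183, -0.0673], [0.0406, -0.0676], [0.0421, 0.0721], [0.0199, 0.0723]] [0.1511 0.1567]
handle 94 [[0.0156, 0.0913], [0.0447, 0.0915], [0.0446, 0.1029], [0.0155, 0.1028]]
15 rows offset [0.0073, -0.0064, 0.002] twist [-0.007, -0.532, -0.001] |o| 0.01 deg 2.66
  max dq/row [0.044 0.029 0.052 0.16  0.066 0.194] end q [-0.67  0.55  1.33 -0.    1.26  1.24]
5 rows offset [0.0, 0.0, 0.019] twist [0.0, 0.0, 0.0] |o| 0.019 deg 0.0
  max dq/row [0.    0.023 0.021 0.    0.04  0.   ] end q [-0.67  0.65  1.42  0.    1.07  1.24]
```

```bash
for i in 1 2 3; do python3 -m inch '[{"offset":[0.0073,-0.0064,0.002],"twist":[0,-0.532,0],"claw":0.5},{"offset":[0.0073,-0.0064,0.002],"twist":[0,-0.532,0],"claw":0.5},{"offset":[0.0073,-0.0064,0.002],"twist":[0,-0.532,0],"claw":0.5},{"offset":[0.0073,-0.0064,0.002],"twist":[0,-0.532,0],"claw":0.5},{"offset":[0.0073,-0.0064,0.002],"twist":[0,-0.532,0],"claw":0.5}]'|head -1;done
python3 -m inch '[{"offset":[0,0,0],"twist":[0,0,0],"claw":0.5},{"offset":[0,0,0],"twist":[0,0,0],"claw":0.5},{"offset":[0,0,0],"twist":[0,0,0],"claw":0.5},{"offset":[0,0,0],"twist":[0,0,0],"claw":0.5},{"offset":[0,0,0],"twist":[0,0,0],"claw":0.5}]'|head -1
python3 -c "
from go import *
M,q=now();step(M,tgt(.03,.0965,.155,90,0,90),5,q)"
```

```text
t: 38.75
t: 39.25
t: 39.75
t: 40.25
now stand [0.0294 0.0973 0.2485] F [-0.1  0.7 -0.5] w 0.499 ff 0.0 t 40.25
5 rows offset [0.0001, 0.0003, 0.0187] twist [-0.019, 0.0, 0.003] |o| 0.019 deg 0.1
  max dq/row [0.001 0.022 0.02  0.002 0.039 0.002] end q [-0.67  0.65  1.42  0.    1.07  1.24]
```

```bash
python3 -m inch '[{"offset":[0,0.0003,0.0187],"twist":[0,0,0],"claw":0.5},{"offset":[0,0.0003,0.0187],"twist":[0,0,0],"claw":0.5},{"offset":[0,0.0003,0.0187],"twist":[0,0,0],"claw":0.5},{"offset":[0,0,0.0187],"twist":[0,0,0],"claw":0.5},{"offset":[0,0,0.0187],"twist":[0,0,0],"claw":0.5}]'|grep -E "posi|contact"
python3 -m inch '[{"offset":[0,0,0],"twist":[0,0,0],"claw":0.26},{"offset":[0,0,0],"twist":[0,0,0],"claw":0.26},{"offset":[0,0,0],"twist":[0,0,0],"claw":0.26},{"offset":[0,0,0],"twist":[0,0,0],"claw":0.26},{"offset":[0,0.001,0],"twist":[0,0,0],"claw":0.26}]'|grep -E "posi|contact|wid"
for i in 1 2; do python3 -m inch '[{"offset":[0,0.001,0],"twist":[0,0,0],"claw":0.26},{"offset":[0,0.001,0],"twist":[0,0,0],"claw":0.26},{"offset":[0,0.001,0],"twist":[0,0,0],"claw":0.26},{"offset":[0,0.001,0],"twist":[0,0,0],"claw":0.26},{"offset":[0,0,0],"twist":[0,0,0],"claw":0.26}]'|grep -E "posi|contact|wid";done
python3 -c "
from go import *
M,q=now()"
```

```text
position: [0.5746, -0.3126, 0.1545]
contact_force: [0.3, -0.4, -0.7]
position: [0.5744, -0.3132, 0.1548]
contact_force: [-0.3, 0.2, -0.7]
width: 0.259
position: [0.5735, -0.3159, 0.1547]
contact_force: [1.4, 5.2, 1.4]
width: 0.261
position: [0.5728, -0.3178, 0.1547]
contact_force: [3.2, 8.5, 1.9]
width: 0.26
now stand [0.0299 0.0917 0.1547] F [3.2 8.5 1.9] w 0.26 ff 4.7 t 42.25
```

```bash
for i in 1 2; do python3 -m inch '[{"offset":[0,0.0015,0],"twist":[0,0,0],"claw":0.26},{"offset":[0,0.001,0],"twist":[0,0,0],"claw":0.26},{"offset":[0,0,0],"twist":[0,0,0],"claw":0.26},{"offset":[0,0,0],"twist":[0,0,0],"claw":0.26},{"offset":[0,0,0],"twist":[0,0,0],"claw":0.26}]'|grep -E "posi|contact|wid";done
```

```text
position: [0.5727, -0.3178, 0.1546]
contact_force: [6.2, 14.0, 1.8]
width: 0.26
position: [0.5728, -0.3177, 0.1546]
contact_force: [9.0, 19.0, 3.4]
width: 0.263
```

Solid stop at about 20 N along the stand. Unloading, opening and leaving upward.

```bash
python3 -m inch '[{"offset":[0,-0.003,0],"twist":[0,0,0],"claw":0.26},{"offset":[0,-0.003,0],"twist":[0,0,0],"claw":0.3},{"offset":[0,-0.002,0],"twist":[0,0,0],"claw":0.4},{"offset":[0,0,0],"twist":[0,0,0],"claw":0.5},{"offset":[0,0,0],"twist":[0,0,0],"claw":0.5}]'|grep -E "posi|contact|wid"
python3 -m inch '[{"offset":[0,0,-0.01],"twist":[0,0,0],"claw":0.5},{"offset":[0,0,-0.03],"twist":[0,0,0],"claw":0.5},{"offset":[0,0,-0.03],"twist":[0,0,0],"claw":0.5},{"offset":[0,0,-0.03],"twist":[0,0,0],"claw":0.5},{"offset":[0,0,-0.03],"twist":[0,0,0],"claw":0.5}]'|grep -E "posi|contact"
python3 -m inch '[{"offset":[-0.04,0,-0.01],"twist":[0,0,0],"claw":0.5},{"offset":[-0.04,0,-0.01],"twist":[0,0,0],"claw":0.5},{"offset":[-0.04,0,0],"twist":[0,0,0],"claw":0.5},{"offset":[-0.03,0,0],"twist":[0,0,0],"claw":0.5},{"offset":[0,0,0],"twist":[0,0,0],"claw":0.5}]'|grep -E "posi|contact"
python3 - <<'E'
from chk import *
M,q=now();s=optics.snapshot("scene");front(s,"slab scene",(.005,.035),False);t=look();front(t,"slab top",(.0,.035),False)
W=cloud(t);SW=(W-O)@SR;z=W[...,2]
m=(abs(z-.155)<.006)&(abs(SW[...,0]-.028)<.02)&(abs(SW[...,1])<.085);print("tight",[(SR.T@(np.r_[b,0]-O)).round(4).tolist()[:2] for b in rect(W[m])[3]])
for a,b in((-.076,-.062),(.066,.08)):
  for y in np.arange(a,b,.002):
    m=(abs(SW[...,1]-y)<.0012)&(abs(SW[...,0]-.028)<.006); print(round(y*1e3),np.round(np.sort(z[m])[[0,m.sum()//2,-1]]*1e3) if m.sum() else None,end=" ")
for n,c0 in(("cube",(.4803,-.2369)),):
    m=(abs(z-.05)<.007)&(np.hypot(W[...,0]-c0[0],W[...,1]-c0[1])<.045)&(SW[...,0]<-.045);print(n,rect(W[m])[:3])
E
```

```text
position: [0.5725, -0.319, 0.1547]
contact_force: [0.3, -0.3, -0.6]
width: 0.5
position: [0.5722, -0.3196, 0.2868]
contact_force: [0.2, 0.3, -0.0]
position: [0.4273, -0.2676, 0.3056]
contact_force: [-0.1, -0.9, -0.4]
now stand [-0.124   0.0905  0.3056] F [-0.1 -0.9 -0.4] w 0.499 ff 0.0 t 44.75
slab scene 663 x@z.1 mm 18.4 yaw deg 0.35 lean deg 0.07 sd 0.64
slab top 731 (array([0.1396, 0.0215]), 69.8) [[0.0182, -0.0695], [0.0397, -0.0698], [0.0414, 0.0698], [0.0199, 0.07]] [0.1508 0.1567]
handle 91 [[0.0157, 0.0885], [0.0449, 0.0891], [0.0447, 0.1006], [0.0155, 0.1]]
slab top 134 x@z.1 mm 19.57 yaw deg 0.36 lean deg -0.05 sd 0.14
tight [[0.019, -0.0696], [0.0392, -0.0697], [0.04, 0.0698], [0.0198, 0.0699]]
-76 [115. 119. 122.] -74 [117. 119. 120.] -72 None -70 [154. 155. 155.] -68 [153. 154. 155.] -66 [152. 154. 155.] -64 [152. 154. 155.] 66 [152. 154. 156.] 68 [149. 154. 157.] 70 [ 49. 153. 155.] 72 [ 49. 118. 121.] 74 [118. 119. 121.] 76 [115. 120. 121.] 78 [117. 119. 121.] cube (array([ 0.4827, -0.2378]), array([0.0503, 0.046 ]), 69.4)
```

Final fits: slab upright and flush (18.40 mm, 0.35° against the backrest's 38.42 mm, 0.38°). It is centred at y≈0 with ends at ±70 mm, and the gripper is clear. Handing in.

```bash
python3 -c "
from plant import r
print(r.finish_job())"
```

```text
the job is handed in; nothing more can be done
None
```

I handed the job in at about 45 s: the slab stands upright on its long edge, flush against the backrest, and the carriage is pushed up until it stopped solid with the slab between both transducers. The first push left a gap of about 3 mm, so I pushed the slab in again after the carriage and then re-seated the carriage. End contact is confirmed only to about 2 mm by camera, and the jar and pot were not re-measured, though the arm went nowhere near them.

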